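# Load, cover and lock the paint-sample shaker

### The job

Get the bench shaker ready and start it: stand every pot on the bench upright in a pocket of its own on the shaker and put a lid squarely on each pot so that it sits down level on the rim (lids left over stay on the bench), and turn the knurled lock ring clockwise until it is tight against its stop while the barrel above it stays still at its setting. Only when all that is done, push the start lever right over to the far side, away from the robot; leave the other things on the bench alone.

Things in the scene. Friction and masses are not known exactly. Their poses are not given: they have to be found in the camera images.
- shaker: fixed bench shaker: a grey box 125 (its x) x 475 (its y) x 45 mm high, standing at a different place and yaw (up to 0.12 rad) each time. Origin on the bench under it; its x points away from the robot, its y to the robot's left. Seen from the robot, on its top from right to left: the adjuster with the lock ring (at y -172 mm), three square pockets in a row (y -45, 45 and 135 mm), the start lever (y 213 mm). The whole adjuster stands at x = 0
- pocket0 (a point): centre of the floor of pocket 0 (right, next to the adjuster), 45 mm above the bench. The pocket is 74 x 74 mm inside, its aluminium walls 14 mm high; any pot may go in any pocket
- pocket1 (a point): centre of the floor of pocket 1 (middle), 45 mm above the bench. The pocket is 74 x 74 mm inside, its aluminium walls 14 mm high; any pot may go in any pocket
- pocket2 (a point): centre of the floor of pocket 2 (left, next to the lever), 45 mm above the bench. The pocket is 74 x 74 mm inside, its aluminium walls 14 mm high; any pot may go in any pocket
- pot0: loose plain aluminium pot, one of 2 or 3 alike (an absent one reads None): a straight cylinder 64 mm across and 72 mm high, open on top, wall 3 mm, 0.22 kg or so. Origin: centre of its underside, z up. It starts upright on the bench in front of the shaker
- pot1: loose plain aluminium pot, one of 2 or 3 alike (an absent one reads None): a straight cylinder 64 mm across and 72 mm high, open on top, wall 3 mm, 0.22 kg or so. Origin: centre of its underside, z up. It starts upright on the bench in front of the shaker
- pot2: loose plain aluminium pot, one of 2 or 3 alike (an absent one reads None): a straight cylinder 64 mm across and 72 mm high, open on top, wall 3 mm, 0.22 kg or so. Origin: centre of its underside, z up. It starts upright on the bench in front of the shaker
- lid0: loose dark steel lid, one of 3 alike, any fits any pot: a disc 64 mm across and 4 mm thick with a black knob 22 mm across and 22 mm high on top, and a tapered plug 52 mm across and 7 mm deep below that drops loosely (about 2.5 mm play all round) into the pot's 58 mm mouth. Origin: centre of the plug's underside, z up; the disc's underside is at 7 mm, its top at 11 mm, the knob's top at 33 mm. Seated on a pot its origin is 65 mm above the pot's. It starts on the bench, knob up
- lid1: loose dark steel lid, one of 3 alike, any fits any pot: a disc 64 mm across and 4 mm thick with a black knob 22 mm across and 22 mm high on top, and a tapered plug 52 mm across and 7 mm deep below that drops loosely (about 2.5 mm play all round) into the pot's 58 mm mouth. Origin: centre of the plug's underside, z up; the disc's underside is at 7 mm, its top at 11 mm, the knob's top at 33 mm. Seated on a pot its origin is 65 mm above the pot's. It starts on the bench, knob up
- lid2: loose dark steel lid, one of 3 alike, any fits any pot: a disc 64 mm across and 4 mm thick with a black knob 22 mm across and 22 mm high on top, and a tapered plug 52 mm across and 7 mm deep below that drops loosely (about 2.5 mm play all round) into the pot's 58 mm mouth. Origin: centre of the plug's underside, z up; the disc's underside is at 7 mm, its top at 11 mm, the knob's top at 33 mm. Seated on a pot its origin is 65 mm above the pot's. It starts on the bench, knob up
- ring_axis (a point): point on the upright axis of the adjuster, at mid-height of the lock ring, 71 mm above the bench. The knurled steel ring is 62 mm across and 26 mm high (58 to 84 mm above the bench) over a 56 mm neck 13 mm high; above it the plain aluminium barrel, 40 mm across, rises to 108 mm, and the bar of its pointer to 113 mm
- lock_ring (a joint): angle of the knurled lock ring on the barrel (rad), growing clockwise seen from above; it starts between 0 and 0.8 and comes tight against a hard stop at 5.0, where the ring's lug lies right under the barrel's pointer (over 4.8 counts as tight). Turning it takes 0.1 N m; pushed on against its stop with more than 0.4 N m it drags the barrel round
- ring_lug (a point): top of the small dark lug on the ring's upper face, 26 mm from the axis
- pointer_tip (a point): tip of the dark pointer bar on top of the barrel, 26.5 mm from the axis; shows the barrel's setting, which differs each time. The barrel turns against 0.4 N m of drag and must not be turned: the tip must stay within 4 mm of where it was
- start_lever (a joint): start lever (rad): it starts at 0 to 0.15, leaning 0.5 rad towards the robot (the shaker's -x); 0.5 is upright, 1.0 is right over to the far side, its end stop (over 0.85 counts). Stays where it is left; light, about 1 N at the tip
- start_lever_tip (a point): centre of the black ball, 26 mm across, at the lever's end. The lever is a 10 mm rod; its pivot, along the shaker's y, is 75 mm below the ball along the rod and 67 mm above the bench; the block under it is 70 x 50 x 25 mm
- paint_tin: closed paint tin, 100 mm across and 120 mm high, standing on the bench at the left; leave alone. Origin: centre of its underside
- paint_brush: paint brush about 200 mm long lying on the bench at the right; leave alone
- tape_roll: roll of tape, 100 mm across and 30 mm high, lying on the bench at the left; leave alone. Origin: centre of its underside

How it is judged:
On the way, in this order (a step that is already met when the one before it is completed fails the run):
1. every pot stands in a pocket with a lid seated level on it, and the lock ring is tight (((horizontal distance between pot0 and pocket0 below 0.01 m and z of pot0 in the frame of pocket0 below 0.005 m) or (horizontal distance between pot0 and pocket1 below 0.01 m and z of pot0 in the frame of pocket1 below 0.005 m) or (horizontal distance between pot0 and pocket2 below 0.01 m and z of pot0 in the frame of pocket2 below 0.005 m)) and angle between each of pot0, pot1, pot2's own z axis and vertical below 0.06 rad and ((horizontal distance between lid0 and pot0 below 0.006 m and z of lid0 in the frame of pot0 between 0.06 and 0.0675 m and angle between the z axis of lid0 and the z axis of pot0, either way round below 0.06 rad and angle between lid0's own z axis and vertical below 0.08 rad) or (horizontal distance between lid1 and pot0 below 0.006 m and z of lid1 in the frame of pot0 between 0.06 and 0.0675 m and angle between the z axis of lid1 and the z axis of pot0, either way round below 0.06 rad and angle between lid1's own z axis and vertical below 0.08 rad) or (horizontal distance between lid2 and pot0 below 0.006 m and z of lid2 in the frame of pot0 between 0.06 and 0.0675 m and angle between the z axis of lid2 and the z axis of pot0, either way round below 0.06 rad and angle between lid2's own z axis and vertical below 0.08 rad)) and ((horizontal distance between pot1 and pocket0 below 0.01 m and z of pot1 in the frame of pocket0 below 0.005 m) or (horizontal distance between pot1 and pocket1 below 0.01 m and z of pot1 in the frame of pocket1 below 0.005 m) or (horizontal distance between pot1 and pocket2 below 0.01 m and z of pot1 in the frame of pocket2 below 0.005 m)) and ((horizontal distance between lid0 and pot1 below 0.006 m and z of lid0 in the frame of pot1 between 0.06 and 0.0675 m and angle between the z axis of lid0 and the z axis of pot1, either way round below 0.06 rad and angle between lid0's own z axis and vertical below 0.08 rad) or (horizontal distance between lid1 and pot1 below 0.006 m and z of lid1 in the frame of pot1 between 0.06 and 0.0675 m and angle between the z axis of lid1 and the z axis of pot1, either way round below 0.06 rad and angle between lid1's own z axis and vertical below 0.08 rad) or (horizontal distance between lid2 and pot1 below 0.006 m and z of lid2 in the frame of pot1 between 0.06 and 0.0675 m and angle between the z axis of lid2 and the z axis of pot1, either way round below 0.06 rad and angle between lid2's own z axis and vertical below 0.08 rad)) and ((horizontal distance between pot2 and pocket0 below 0.01 m and z of pot2 in the frame of pocket0 below 0.005 m) or (horizontal distance between pot2 and pocket1 below 0.01 m and z of pot2 in the frame of pocket1 below 0.005 m) or (horizontal distance between pot2 and pocket2 below 0.01 m and z of pot2 in the frame of pocket2 below 0.005 m)) and ((horizontal distance between lid0 and pot2 below 0.006 m and z of lid0 in the frame of pot2 between 0.06 and 0.0675 m and angle between the z axis of lid0 and the z axis of pot2, either way round below 0.06 rad and angle between lid0's own z axis and vertical below 0.08 rad) or (horizontal distance between lid1 and pot2 below 0.006 m and z of lid1 in the frame of pot2 between 0.06 and 0.0675 m and angle between the z axis of lid1 and the z axis of pot2, either way round below 0.06 rad and angle between lid1's own z axis and vertical below 0.08 rad) or (horizontal distance between lid2 and pot2 below 0.006 m and z of lid2 in the frame of pot2 between 0.06 and 0.0675 m and angle between the z axis of lid2 and the z axis of pot2, either way round below 0.06 rad and angle between lid2's own z axis and vertical below 0.08 rad)) and value of joint lock_ring above 4.8 rad), for 0.2 s.
2. the start lever is pushed over to the far side (value of joint start_lever above 0.85 rad), for 0.2 s.
At the end, for the whole second after the job is handed in: each pot upright on the floor of its own pocket (10 mm) with a lid seated level on its rim (6 mm, 3.5 degrees), lock ring past 4.8 rad, pointer tip within 4 mm of its start, lever past 0.85 rad, all at rest, no lid off the bench (all of step 1 and value of joint start_lever above 0.85 rad and distance of pointer_tip from where it was at the start of the episode below 0.004 m and linear speed of each of pot0, pot1, pot2, lid0, lid1, lid2 below 0.02 m/s and height (world z) of each of lid0, lid1, lid2 above -0.01 m); the robot touches nothing.
It fails at once if the barrel is turned from its setting (pointer tip more than 4 mm off) (distance of pointer_tip from where it was at the start of the episode above 0.004 m).
It fails at once if the paint tin is shifted more than 30 mm (distance of paint_tin from where it was at the start of the episode above 0.03 m).
It fails at once if the paint brush is shifted more than 30 mm (distance of paint_brush from where it was at the start of the episode above 0.03 m).
It fails at once if the tape roll is shifted more than 30 mm (distance of tape_roll from where it was at the start of the episode above 0.03 m).
Of pot0, pot1, pot2 only 2 to 3 are there at a start; the rules pass over those that are not, and their reading is None.
At some moment in a run one of pot0, pot1, pot2, lid0, lid1, lid2 may be knocked a few centimetres aside while the robot is not near it.
It also fails if it takes over 210 s, if anything falls off the work surface, if the arm or the gripper's body presses on something with over 40 N, if the wrist force passes 120 N, or if a joint passes its speed limit or range.

### The arm

A 6-joint arm with a two-finger parallel gripper is mounted at the origin on the work surface. World frame = base frame: x ahead of the robot, y to its left, z up, the work surface at z = 0. Lengths are in m, angles in rad, forces in N, time in s.
With the tool pointing down it reaches from about 0.225 to 0.875 m from the base axis. Payload 3.4 kg.
Tool frame: the origin (TCP) lies at the centre of the arm's flange, where the gripper is bolted on; the fingertips stand 173 mm ahead of it and the grasp point (between the pads) lies 155 mm ahead of it; z points along the fingers, y is the line along which they close (so a half turn about z gives the same grasp; the last joint's range is limited). The gripper opens to 85 mm and grips with 20 to 120 N. Pads are 22 mm wide; open, the fingers measure 114 mm over their backs; the gripper's body (76 mm by 85 mm) begins 54 mm behind the grasp point. The pads swing forward as they close: fully open they stand 13 mm farther back than shut.
Start: joints at [-1.276, 0.276, 1.505, -0, 1.361, -0.121], TCP at [0.232, -0.526, 0.405] pointing down, gripper open.
Joint ranges: [-2.89, 2.89], [-0.75, 2.08], [0.22, 2.7], [-1.18, 4.32], [0.11, 2.71], [-2.7, 2.7]. Speed limits (rad/s): [2.57, 2.57, 3.14, 3.14, 3.14, 3.14].

### API

Orientations are given as a rotation vector (axis times angle).
In Python, from bench import r, optics gives the robot as it stands. The module is installed in compiled form; this text tells all that it offers.
- The arm moves only by the tool play_rows, never from a script. Its argument "commands" is a list of rows, each an object with "rot": the turn, a rotation vector about the tool's x, y, z in degrees, a list of three; "travel": the shift along the tool's x, y, z in mm, a list of three; "jaw": the closure, from -1 (fully open) to 1 (shut). A call has 1 to 20 rows; each row is the pose to reach, as a shift and turn from the pose commanded when the call began, along the tool's axes at that moment; what a row does not reach only later rows make up. A row lasts 1/10 s, in which the tool goes at most 50 mm and 8.59 degrees, less where a joint would pass 70% of its speed; a pose out of reach is approached as far as the arm can. A call with a gripper value outside its range is refused whole. The fingers move at their own pace and stop on an object; the grip force is fixed at half the most. Time passes only in rows, so rows that repeat a pose let the fingers close. It gives the time, the measured TCP pose, the force, the opening and the grip force at its end, in the units of the state.
- r.read_state(): the state, without advancing time (a new reading comes with each control period).
- optics.snapshot(name): name is "scene" or "side" or "wrist"; returns a dict with "image" (420x560x3 uint8, red, green, blue), "depth" (420x560 float32, m along the optical axis (not along the pixel's ray), 0 where there is no reading), "fx", "fy", "cx", "cy" (pixels), "extrinsics" (4x4, takes a point from camera to world coordinates); the wrist camera has in their place "hand_eye" (4x4, takes a point from camera to tool coordinates, whose origin is the TCP and whose axes are the flange's). Camera axes: x right, y up, looking along -z (the intrinsics and any distortion apply to the point x, -y, -z); pixel columns grow to the right and rows downward; lengths in m; the calibration is good to about 2 mm. A picture is of the moment at which its call begins: read the wrist's pose just before it.
- r.finish_job(): hands the job in; it is judged then, once.
The state is a dict: "time": time; "q": joint angles; "joint_velocities": joint speeds; "joint_torque": joint torques, N m; "eef_pos": TCP position; "ee_rot": TCP orientation; "wrist_force": force on the tool from outside, world axes, zero at the start; "moment": the same for the moment, N m; "grip_width": finger opening in m; "gripper_force": force on a finger pad.
Only numpy, scipy, OpenCV 4.12 (cv2) and the standard library are available. Lean on these libraries where they do the work, as an engineer would, in place of code of your own. Each camera call takes 0.05 s, during which the arm holds its last target. There are 200 camera calls.

## Working session

There is one attempt and no reset: what is moved stays moved. The work goes in short steps, Python scripts to look and compute and a tool call to move; the robot and the scene stay as the last step left them, time stands still between calls to the robot, and variables do not carry over. Pictures are saved under pics/ and viewed, at most 14 in all, crops included, and the job is handed in when it is done.

Besides the shell and the picture viewer there is one more tool, called after "Emit:" as name(argument=value, ...), one argument or row to a line, values as JSON. play_rows: Moves the arm, as the interface text tells. Its arguments: {"type":"object","properties":{"commands":{"type":"array","items":{"type":"object","properties":{"rot":{"type":"array","items":{"type":"number"}},"travel":{"type":"array","items":{"type":"number"}},"jaw":{"type":"number"}}}}},"required":["commands"]}

```bash
mkdir -p pics; cat > h.py <<'E'
import numpy as np, cv2
from bench import r, optics
from scipy.spatial.transform import Rotation as R
def T():
    s=r.read_state(); M=np.eye(4); M[:3,:3]=R.from_rotvec(s["ee_rot"]).as_matrix(); M[:3,3]=s["eef_pos"]; return M
def snap(n,f=None):
    M=T(); d=optics.snapshot(n)
    E=M@np.array(d["hand_eye"]) if n=="wrist" else np.array(d["extrinsics"])
    d["E"]=E
    if f: cv2.imwrite("pics/"+f,cv2.cvtColor(d["image"],cv2.COLOR_RGB2BGR))
    return d
def cloud(d):
    D=d["depth"]; v,u=np.mgrid[:D.shape[0],:D.shape[1]]
    p=np.stack([(u-d["cx"])/d["fx"]*D,-(v-d["cy"])/d["fy"]*D,-D],-1)
    w=p@d["E"][:3,:3].T+d["E"][:3,3]; w[D==0]=np.nan; return w
def ray(d,u,v,z):
    c=np.array([(u-d["cx"])/d["fx"],-(v-d["cy"])/d["fy"],-1.]); w=d["E"][:3,:3]@c; o=d["E"][:3,3]
    return o+w*(z-o[2])/w[2]
E
python3 - <<'E'
from h import *
s=r.read_state(); print(s)
for n in("scene","side"):
    d=snap(n,n+"0.png"); print(n,d["E"].round(3).tolist(),d["fx"],[k for k in d])
    np.savez(n+"0.npz",w=cloud(d),im=d["image"])
E
```

```text
{'time': 0.0, 'q': array([-1.27600384e+00,  2.76573155e-01,  1.50612186e+00,  1.99982223e-05,
        1.36071139e+00, -1.20994207e-01]), 'joint_velocities': array([ 9.64004493e-04, -7.36590596e-04,  7.23432532e-06,  5.12715181e-04,
        1.59376135e-03,  5.84527272e-04]), 'joint_torque': array([-2.73923597e-04, -4.16772473e+01, -2.45802569e+01, -6.85480404e-05,
        1.11840974e-02,  8.43941365e-06]), 'eef_pos': array([ 0.23218629, -0.52579998,  0.40385638]), 'ee_rot': array([-3.07217924e+00, -6.48042069e-01,  2.16542265e-04]), 'wrist_force': array([-0.05978975,  0.34831518,  0.12649268]), 'moment': array([ 0.00648751, -0.00955835, -0.00068886]), 'gripper_force': 0.0, 'grip_width': 0.08542476892043104}
scene [[-0.392, -0.595, 0.701, 1.187], [0.92, -0.255, 0.298, 0.308], [0.002, 0.762, 0.648, 0.738], [0.0, 0.0, 0.0, 1.0]] 396.2307620629713 ['image', 'depth', 'fx', 'fy', 'cx', 'cy', 'extrinsics', 'E']
side [[-0.989, 0.078, -0.123, 0.33], [-0.146, -0.595, 0.79, 1.177], [-0.011, 0.8, 0.6, 0.993], [0.0, 0.0, 0.0, 1.0]] 501.3737055631582 ['image', 'depth', 'fx', 'fy', 'cx', 'cy', 'extrinsics', 'E']
```

View pics/scene0.png

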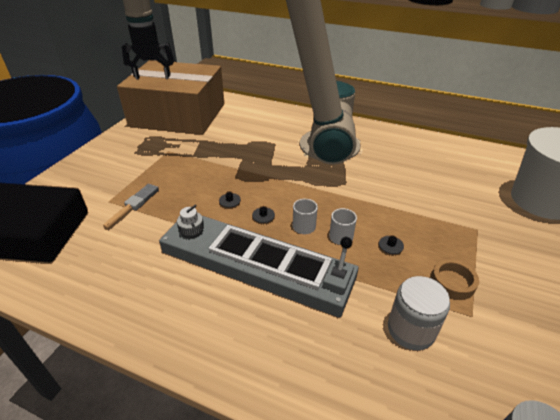

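View pics/side0.png

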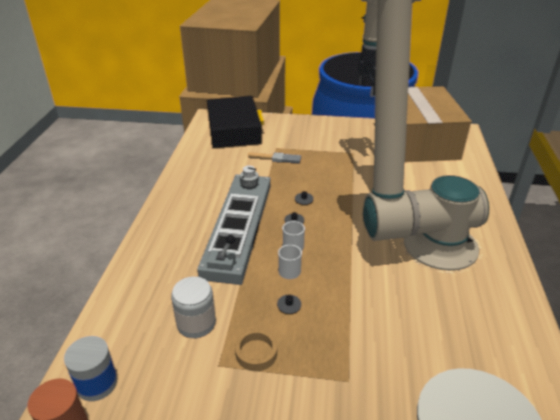

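The scene shows two pots (305,215) and (343,225), three lids (230,200), (263,214), (391,244), the adjuster at (190,222), and the lever ball at (346,242). There is no third pot. Side view agrees.

```bash
python3 - <<'E'
from h import *
for n in("scene","side"):
    z=np.load(n+"0.npz"); w=z["w"]; im=z["im"].astype(int)
    x,y,h=w[...,0],w[...,1],w[...,2]
    ok=(x>.2)&(x<.8)&(abs(y)<.6)
    # shaker top: minAreaRect of 40..50mm height
    m=(ok&(h>.036)&(h<.05)).astype(np.uint8)
    k,l,st,c=cv2.connectedComponentsWithStats(m)
    i=1+st[1:,4].argmax(); P=w[l==i][:,:2].astype(np.float32); print(n,"shaker",cv2.minAreaRect(P*1000))
    m=(ok&(h>.006)&(h<.13)).astype(np.uint8)
    k,l,st,c=cv2.connectedComponentsWithStats(m)
    for i in range(1,k):
        if st[i,4]<60: continue
        Q=w[l==i]; (cx,cy),rad=cv2.minEnclosingCircle((Q[:,:2]*1000).astype(np.float32))
        print(" px",c[i].round(),st[i,4],"c",round(cx),round(cy),"r",round(rad),"zmax",np.nanmax(Q[:,2]).round(3))
E
```

```text
scene shaker ((610.1689453125, 1.8573455810546875), (474.82879638671875, 128.85269165039062), 88.67753601074219)
 px [331. 155.] 489 c 219 66 r 65 zmax 0.13
 px [133. 203.] 639 c 557 -419 r 101 zmax 0.024
 px [ 50. 216.] 3436 c 720 -523 r 103 zmax 0.094
 px [229. 199.] 260 c 422 -173 r 33 zmax 0.036
 px [304. 215.] 736 c 433 62 r 34 zmax 0.075
 px [262. 261.] 9817 c 611 2 r 244 zmax 0.129
 px [263. 214.] 295 c 442 -55 r 32 zmax 0.036
 px [342. 224.] 728 c 431 166 r 34 zmax 0.075
 px [391. 244.] 367 c 418 294 r 32 zmax 0.036
 px [427. 304.] 4381 c 562 418 r 140 zmax 0.124
 px [539. 409.] 517 c 791 570 r 31 zmax 0.115
side shaker ((607.0497436523438, 5.301116943359375), (481.12115478515625, 126.83175659179688), 88.7503890991211)
 px [236. 130.] 1571 c 718 -525 r 107 zmax 0.097
 px [278. 157.] 330 c 552 -416 r 100 zmax 0.023
 px [223. 253.] 6963 c 610 100 r 338 zmax 0.13
 px [304. 198.] 179 c 418 -169 r 33 zmax 0.036
 px [292. 245.] 1349 c 431 60 r 144 zmax 0.075
 px [370. 230.] 142 c 220 88 r 46 zmax 0.13
 px [289. 303.] 367 c 416 295 r 33 zmax 0.036
 px [256. 349.] 918 c 477 454 r 52 zmax 0.035
 px [106. 363.] 604 c 787 571 r 31 zmax 0.113
```

```bash
cat >> h.py <<'E'
def go(x,y,z,h=np.pi/2-.023):
    "travel mm / rot deg from present pose to TCP xyz, tool down, tool-x heading h"
    M=T(); G=np.array([[np.cos(h),np.sin(h),0],[np.sin(h),-np.cos(h),0],[0,0,-1]]).T
    G=np.array([[np.cos(h),np.sin(h),0],[np.sin(h),-np.cos(h),0],[0,0,-1.]])  # columns x,y,z (symmetric)
    t=M[:3,:3].T@(np.array([x,y,z])-M[:3,3])*1000; rv=np.degrees(R.from_matrix(M[:3,:3].T@G).as_rotvec())
    print("travel",t.round(1).tolist(),"rot",rv.round(2).tolist(), "max",abs(t).max().round())
E
python3 - <<'E'
from h import *
go(.5,0,.5); d=snap("wrist"); print(np.array(d["hand_eye"]).round(3).tolist(),d["fx"])
E
```

```text
travel [457.4, -373.0, -95.4] rot [-0.08, -0.07, -64.86] max 457.0
[[-0.001, 0.952, 0.306, 0.078], [1.0, 0.001, 0.0, 0.0], [-0.0, 0.306, -0.952, 0.03], [0.0, 0.0, 0.0, 1.0]] 302.8835731785941
```

Emit:
play_rows(
  commands=[
    {"travel": [115, -93, -48], "rot": [0, 0, -16], "jaw": -1},
    {"travel": [115, -93, -95], "rot": [0, 0, -16], "jaw": -1},
    {"travel": [229, -186, -95], "rot": [0, 0, -32], "jaw": -1},
    {"travel": [229, -186, -95], "rot": [0, 0, -32], "jaw": -1},
    {"travel": [343, -280, -95], "rot": [0, 0, -48], "jaw": -1},
    {"travel": [343, -280, -95], "rot": [0, 0, -48], "jaw": -1},
    {"travel": [457, -373, -95], "rot": [0, 0, -64.9], "jaw": -1},
    {"travel": [457, -373, -95], "rot": [0, 0, -64.9], "jaw": -1},
    {"travel": [457, -373, -95], "rot": [0, 0, -64.9], "jaw": -1},
    {"travel": [457, -373, -95], "rot": [0, 0, -64.9], "jaw": -1},
    {"travel": [457, -373, -95], "rot": [0, 0, -64.9], "jaw": -1},
    {"travel": [457, -373, -95], "rot": [0, 0, -64.9], "jaw": -1},
    {"travel": [457, -373, -95], "rot": [0, 0, -64.9], "jaw": -1},
    {"travel": [457, -373, -95], "rot": [0, 0, -64.9], "jaw": -1},
    {"travel": [457, -373, -95], "rot": [0, 0, -64.9], "jaw": -1},
  ],
)

```text
time: 1.65
eef_pos: [0.4993, -0.0008, 0.4993]
ee_rot: [-2.246, -2.196, 0.002]
wrist_force: [0.3, 0.2, -0.6]
grip_width: 0.0854
gripper_force: 0.0
```

```bash
python3 - <<'E'
from h import *
s=r.read_state(); print(s["time"],s["eef_pos"],s["q"].round(2))
d=snap("wrist","w1.png"); np.savez("w1.npz",w=cloud(d),im=d["image"])
E
```

```text
1.65 [ 0.49928733 -0.00081519  0.49934204] [-0.14  0.12  1.48 -0.    1.55 -0.12]
```

View pics/w1.png

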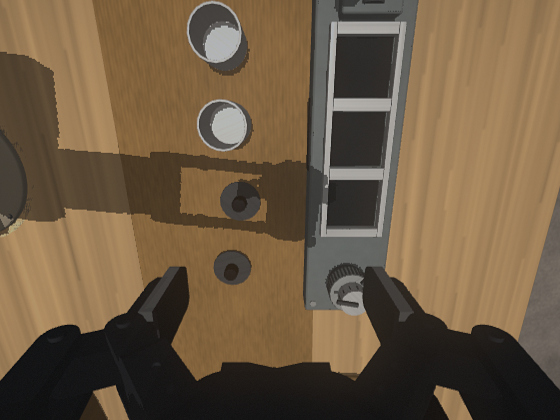

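The wrist view shows pot rims (215,32) and (222,125), the pocket frame (320–405, 22–235), lids (240,200) and (232,267), and the adjuster partly behind a finger (347,290).

```bash
python3 - <<'E'
from h import *
for n in("w1","scene0","side0"):
    z=np.load(n+".npz"); w=z["w"]; im=z["im"].astype(int)
    x,y,h=w[...,0],w[...,1],w[...,2]
    m=(x>.53)&(x<.69)&(y>-.11)&(y<.2)&(h>.052)&(h<.066)&(im.min(-1)>110)
    k,l,st,c=cv2.connectedComponentsWithStats(m.astype(np.uint8)); i=1+st[1:,4].argmax()
    P=(w[l==i][:,:2]*1000).astype(np.float32); print(n,"frame",[np.round(a,1) for a in cv2.minAreaRect(P)], st[i,4], np.median(h[l==i]).round(4))
    for nm,a,b,z0,z1 in(("pot",.43,.06,.066,.08),("pot",.43,.166,.066,.08),("lid",.42,-.172,.005,.016),("lid",.442,-.055,.005,.016),("lid",.418,.294,.005,.016),("knob",.42,-.172,.028,.04),("knob",.442,-.055,.028,.04),("knob",.418,.294,.028,.04),("ring",.604,-.17,.08,.088),("ball",.6,.216,.115,.15)):
        m=(np.hypot(x-a,y-b)<.05)&(h>z0)&(h<z1)
        if m.sum()>10:
            P=(w[m][:,:2]*1000).astype(np.float32); print(nm,a,b,np.round(cv2.minEnclosingCircle(P)[0],1),round(cv2.minEnclosingCircle(P)[1],1),w[m].mean(0).round(4),m.sum())
E
```

```text
w1 frame [array([609.9,  39.1]), array([274.8,  90. ]), np.float64(88.6)] 4732 0.0597
pot 0.43 0.06 [432.1  62.5] 31.8 [0.43   0.0632 0.0719] 430
pot 0.43 0.166 [430.9 166.3] 32.2 [0.4305 0.1691 0.0715] 633
lid 0.42 -0.172 [ 420.7 -172.3] 32.2 [ 0.4216 -0.1692  0.0116] 823
lid 0.442 -0.055 [441.4 -54.9] 31.9 [ 0.4417 -0.0534  0.0116] 1037
knob 0.42 -0.172 [ 420.5 -171.9] 10.5 [ 0.4209 -0.1709  0.0331] 138
knob 0.442 -0.055 [441.6 -54.8] 10.8 [ 0.4418 -0.0543  0.0332] 160
ring 0.604 -0.17 [ 603.7 -177.7] 31.7 [ 0.5927 -0.1651  0.0844] 479
scene0 frame [array([610.6,  38.9]), array([276.9,  93.4]), np.float64(89.0)] 1449 0.0593
pot 0.43 0.06 [433.3  62.4] 33.1 [0.4346 0.0634 0.0705] 141
pot 0.43 0.166 [431.9 166.3] 33.6 [0.4331 0.1671 0.0706] 150
lid 0.42 -0.172 [ 422.4 -173.1] 33.2 [ 0.4261 -0.1689  0.0115] 197
lid 0.442 -0.055 [441.6 -55.4] 32.5 [ 0.4474 -0.0522  0.0116] 231
lid 0.418 0.294 [418.7 285.8] 39.9 [0.4239 0.2947 0.0115] 284
knob 0.42 -0.172 [ 420.8 -170.8] 12.4 [ 0.4231 -0.1711  0.033 ] 36
knob 0.442 -0.055 [442.8 -55.7] 11.7 [ 0.4444 -0.0543  0.0325] 43
knob 0.418 0.294 
[... 199 characters left out ...]
,  40.6]), array([282.8,  92.3]), np.float64(88.8)] 718 0.0568
pot 0.43 0.06 [429.9  65.7] 34.7 [0.4312 0.0677 0.0696] 100
pot 0.43 0.166 [428.6 169. ] 35.7 [0.4282 0.1696 0.0696] 106
lid 0.42 -0.172 [ 422.3 -176. ] 40.5 [ 0.4185 -0.165   0.01  ] 142
lid 0.442 -0.055 [436.5 -53.5] 34.7 [ 0.4376 -0.0558  0.01  ] 114
lid 0.418 0.294 [421.4 302.8] 46.9 [0.4155 0.3007 0.0098] 306
knob 0.42 -0.172 [ 418.  -170.3] 12.4 [ 0.4186 -0.169   0.0312] 23
knob 0.442 -0.055 [441.7 -51.9] 11.4 [ 0.4394 -0.0514  0.0309] 28
knob 0.418 0.294 [417.7 297.1] 12.0 [0.4155 0.298  0.0315] 46
ring 0.604 -0.17 [ 600.5 -172.6] 33.6 [ 0.6002 -0.1636  0.0832] 75
ball 0.6 0.216 [581.5 212.3] 12.7 [0.5813 0.2147 0.1382] 85
```

```bash
python3 - <<'E'
from h import *
go(.432,.0625,.3); go(.432,.0625,.195); go(.608,-.051,.3);go(.608,-.051,.242)
E
```

```text
travel [62.3, -68.4, 199.5] rot [-0.05, 0.05, -0.04] max 199.0
travel [62.4, -68.3, 304.5] rot [-0.05, 0.05, -0.04] max 304.0
travel [-47.0, 110.2, 199.4] rot [-0.05, 0.05, -0.04] max 199.0
travel [-46.9, 110.3, 257.4] rot [-0.05, 0.05, -0.04] max 257.0
```

Emit:
play_rows(
  commands=[
    {"travel": [31, -34, 60], "jaw": -1},
    {"travel": [62.3, -68.4, 100], "jaw": -1},
    {"travel": [62.3, -68.4, 140], "jaw": -1},
    {"travel": [62.3, -68.4, 180], "jaw": -1},
    {"travel": [62.3, -68.4, 220], "jaw": -1},
    {"travel": [62.3, -68.4, 250], "jaw": -1},
    {"travel": [62.3, -68.4, 275], "jaw": -1},
    {"travel": [62.3, -68.4, 295], "jaw": -1},
    {"travel": [62.3, -68.4, 304.5], "jaw": -1},
    {"travel": [62.3, -68.4, 304.5], "jaw": -1},
    {"travel": [62.3, -68.4, 304.5], "jaw": 1},
    {"travel": [62.3, -68.4, 304.5], "jaw": 1},
    {"travel": [62.3, -68.4, 304.5], "jaw": 1},
    {"travel": [62.3, -68.4, 304.5], "jaw": 1},
    {"travel": [62.3, -68.4, 304.5], "jaw": 1},
    {"travel": [62.3, -68.4, 304.5], "jaw": 1},
  ],
)

```text
invalid input at $.commands[0]: expected keys rot, travel, jaw
```

```bash
python3 - <<'E'
from h import *
print(T()[:3,3]); go(.608,-.051,.3);go(.608,-.051,.242)
E
```

```text
[ 0.4991251  -0.00126865  0.49945007]
travel [-47.0, 110.2, 199.4] rot [-0.05, 0.05, -0.04] max 199.0
travel [-46.9, 110.3, 257.4] rot [-0.05, 0.05, -0.04] max 257.0
```

Emit:
play_rows(
  commands=[
    {"rot": [0, 0, 0], "travel": [31, -34, 60], "jaw": -1},
    {"rot": [0, 0, 0], "travel": [62.3, -68.4, 100], "jaw": -1},
    {"rot": [0, 0, 0], "travel": [62.3, -68.4, 140], "jaw": -1},
    {"rot": [0, 0, 0], "travel": [62.3, -68.4, 180], "jaw": -1},
    {"rot": [0, 0, 0], "travel": [62.3, -68.4, 220], "jaw": -1},
    {"rot": [0, 0, 0], "travel": [62.3, -68.4, 250], "jaw": -1},
    {"rot": [0, 0, 0], "travel": [62.3, -68.4, 275], "jaw": -1},
    {"rot": [0, 0, 0], "travel": [62.3, -68.4, 295], "jaw": -1},
    {"rot": [0, 0, 0], "travel": [62.3, -68.4, 304.5], "jaw": -1},
    {"rot": [0, 0, 0], "travel": [62.3, -68.4, 304.5], "jaw": -1},
    {"rot": [0, 0, 0], "travel": [62.3, -68.4, 304.5], "jaw": 1},
    {"rot": [0, 0, 0], "travel": [62.3, -68.4, 304.5], "jaw": 1},
    {"rot": [0, 0, 0], "travel": [62.3, -68.4, 304.5], "jaw": 1},
    {"rot": [0, 0, 0], "travel": [62.3, -68.4, 304.5], "jaw": 1},
    {"rot": [0, 0, 0], "travel": [62.3, -68.4, 304.5], "jaw": 1},
    {"rot": [0, 0, 0], "travel": [62.3, -68.4, 304.5], "jaw": 1},
  ],
)

```text
time: 3.3
eef_pos: [0.4329, 0.0633, 0.1967]
ee_rot: [2.244, 2.196, 0.001]
wrist_force: [-1.8, -2.2, 6.9]
grip_width: 0.0634
gripper_force: 65.8
```

```bash
python3 - <<'E'
from h import *
print(T()[:3,3]); go(.608,-.051,.3);go(.608,-.051,.242)
E
```

```text
[0.43293283 0.06330752 0.19665662]
travel [-110.6, 177.7, -102.9] rot [0.12, 0.05, 0.08] max 178.0
travel [-110.5, 177.6, -44.9] rot [0.12, 0.05, 0.08] max 178.0
```

Emit:
play_rows(
  commands=[
    {"rot": [0, 0, 0], "travel": [0, 0, -30], "jaw": 1},
    {"rot": [0, 0, 0], "travel": [0, 0, -65], "jaw": 1},
    {"rot": [0, 0, 0], "travel": [0, 0, -105], "jaw": 1},
    {"rot": [0, 0, 0], "travel": [-22, 36, -105], "jaw": 1},
    {"rot": [0, 0, 0], "travel": [-44, 72, -105], "jaw": 1},
    {"rot": [0, 0, 0], "travel": [-66, 108, -105], "jaw": 1},
    {"rot": [0, 0, 0], "travel": [-88, 144, -105], "jaw": 1},
    {"rot": [0, 0, 0], "travel": [-102, 166, -105], "jaw": 1},
    {"rot": [0, 0, 0], "travel": [-110, 178, -105], "jaw": 1},
    {"rot": [0, 0, 0], "travel": [-110, 178, -105], "jaw": 1},
    {"rot": [0, 0, 0], "travel": [-110, 178, -85], "jaw": 1},
    {"rot": [0, 0, 0], "travel": [-110, 178, -65], "jaw": 1},
    {"rot": [0, 0, 0], "travel": [-110, 178, -55], "jaw": 1},
    {"rot": [0, 0, 0], "travel": [-110, 178, -50], "jaw": 1},
    {"rot": [0, 0, 0], "travel": [-110, 178, -46], "jaw": 1},
    {"rot": [0, 0, 0], "travel": [-110, 178, -46], "jaw": 1},
  ],
)

```text
time: 4.9
eef_pos: [0.6081, -0.0501, 0.2421]
ee_rot: [2.245, 2.196, 0.001]
wrist_force: [-0.2, 0.3, -3.0]
grip_width: 0.0636
gripper_force: 67.8
```

```bash
python3 - <<'E'
from h import *
print(T()[:3,3]); 
d=snap("wrist","w2.png"); snap("side","s2.png")
E
```

```text
[ 0.60814121 -0.05005783  0.24206459]
```

View pics/w2.png

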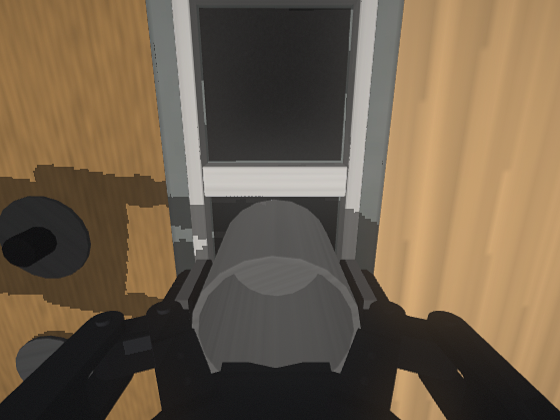

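The pot stands between the walls of pocket 0 (about 275,260), squarely held; release and go hover over the second pot.

Emit:
play_rows(
  commands=[
    {"rot": [0, 0, 0], "travel": [0, 0, 1], "jaw": -1},
    {"rot": [0, 0, 0], "travel": [0, 0, 1], "jaw": -1},
    {"rot": [0, 0, 0], "travel": [0, 0, 1], "jaw": -1},
    {"rot": [0, 0, 0], "travel": [0, 0, 1], "jaw": -1},
    {"rot": [0, 0, 0], "travel": [0, 0, -25], "jaw": -1},
    {"rot": [0, 0, 0], "travel": [0, 0, -60], "jaw": -1},
    {"rot": [0, 0, 0], "travel": [0, 0, -100], "jaw": -1},
    {"rot": [0, 0, 0], "travel": [35, -30, -130], "jaw": -1},
    {"rot": [0, 0, 0], "travel": [70, -60, -150], "jaw": -1},
    {"rot": [0, 0, 0], "travel": [105, -90, -160], "jaw": -1},
    {"rot": [0, 0, 0], "travel": [140, -120, -160], "jaw": -1},
    {"rot": [0, 0, 0], "travel": [170, -150, -160], "jaw": -1},
    {"rot": [0, 0, 0], "travel": [190, -182, -160], "jaw": -1},
    {"rot": [0, 0, 0], "travel": [190, -182, -160], "jaw": -1},
    {"rot": [0, 0, 0], "travel": [190, -182, -160], "jaw": -1},
  ],
)

```text
time: 6.5
eef_pos: [0.43, 0.144, 0.4017]
ee_rot: [2.243, 2.197, 0.002]
wrist_force: [0.5, 0.0, 0.9]
grip_width: 0.0856
gripper_force: 0.0
```

```bash
cat >> h.py <<'E'
def blob(w,a,b,z0,z1,rad=.05):
    m=(np.hypot(w[...,0]-a,w[...,1]-b)<rad)&(w[...,2]>z0)&(w[...,2]<z1)
    if m.sum()<10: return None
    c,q=cv2.minEnclosingCircle((w[m][:,:2]*1000).astype(np.float32)); return np.round(c,1),round(q,1),int(m.sum())
E
python3 - <<'E'
from h import *
print(T()[:3,3]); d=snap("wrist","w3.png"); w=cloud(d)
print("potB",blob(w,.431,.166,.066,.08),"lid1",blob(w,.442,-.055,.005,.016),blob(w,.418,.294,.005,.016),"potA",blob(w,.608,-.051,.11,.122))
go(.431,.1663,.195)
E
```

```text
[0.43004318 0.14399707 0.40167654]
potB (array([430.7, 166.7]), 31.9, 685) lid1 (array([441.3, -54.4]), 32.1, 1095) (array([418. , 294.4]), 31.9, 2684) potA (array([612.3, -77.8]), 14.9, 194)
travel [22.8, -0.8, 206.6] rot [0.11, 0.02, 0.07] max 207.0
```

Emit:
play_rows(
  commands=[
    {"rot": [0, 0, 0], "travel": [15, 0, 40], "jaw": -1},
    {"rot": [0, 0, 0], "travel": [23, 0, 80], "jaw": -1},
    {"rot": [0, 0, 0], "travel": [23, 0, 120], "jaw": -1},
    {"rot": [0, 0, 0], "travel": [23, 0, 155], "jaw": -1},
    {"rot": [0, 0, 0], "travel": [23, 0, 180], "jaw": -1},
    {"rot": [0, 0, 0], "travel": [23, 0, 200], "jaw": -1},
    {"rot": [0, 0, 0], "travel": [23, 0, 206.5], "jaw": -1},
    {"rot": [0, 0, 0], "travel": [23, 0, 206.5], "jaw": -1},
    {"rot": [0, 0, 0], "travel": [23, 0, 206.5], "jaw": 1},
    {"rot": [0, 0, 0], "travel": [23, 0, 206.5], "jaw": 1},
    {"rot": [0, 0, 0], "travel": [23, 0, 206.5], "jaw": 1},
    {"rot": [0, 0, 0], "travel": [23, 0, 206.5], "jaw": 1},
    {"rot": [0, 0, 0], "travel": [23, 0, 206.5], "jaw": 1},
    {"rot": [0, 0, 0], "travel": [23, 0, 206.5], "jaw": 1},
  ],
)

```text
time: 7.95
eef_pos: [0.4317, 0.1667, 0.1959]
ee_rot: [2.244, 2.195, 0.004]
wrist_force: [-0.8, -0.9, 6.8]
grip_width: 0.0617
gripper_force: 66.4
```

Emit:
play_rows(
  commands=[
    {"rot": [0, 0, 0], "travel": [0, 0, -30], "jaw": 1},
    {"rot": [0, 0, 0], "travel": [0, 0, -65], "jaw": 1},
    {"rot": [0, 0, 0], "travel": [0, 0, -105], "jaw": 1},
    {"rot": [0, 0, 0], "travel": [-25, 36, -105], "jaw": 1},
    {"rot": [0, 0, 0], "travel": [-50, 73, -105], "jaw": 1},
    {"rot": [0, 0, 0], "travel": [-75, 110, -105], "jaw": 1},
    {"rot": [0, 0, 0], "travel": [-100, 147, -105], "jaw": 1},
    {"rot": [0, 0, 0], "travel": [-116, 170, -105], "jaw": 1},
    {"rot": [0, 0, 0], "travel": [-124, 182, -105], "jaw": 1},
    {"rot": [0, 0, 0], "travel": [-124, 182, -105], "jaw": 1},
    {"rot": [0, 0, 0], "travel": [-124, 182, -85], "jaw": 1},
    {"rot": [0, 0, 0], "travel": [-124, 182, -65], "jaw": 1},
    {"rot": [0, 0, 0], "travel": [-124, 182, -55], "jaw": 1},
    {"rot": [0, 0, 0], "travel": [-124, 182, -50], "jaw": 1},
    {"rot": [0, 0, 0], "travel": [-124, 182, -46], "jaw": 1},
    {"rot": [0, 0, 0], "travel": [-124, 182, -45.5], "jaw": 1},
  ],
)

```text
time: 9.55
eef_pos: [0.6101, 0.039, 0.2409]
ee_rot: [2.245, 2.197, 0.001]
wrist_force: [0.1, 0.2, -2.3]
grip_width: 0.0617
gripper_force: 67.4
```

```bash
python3 - <<'E'
from h import *
d=snap("scene","s3.png"); 
d=snap("wrist","w4.png")
E
```

```text
(no output)
```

View pics/s3.png

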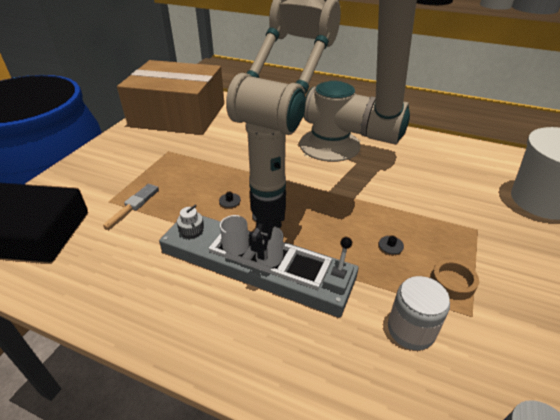

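Pot A stands at (235,237) in pocket 0 and pot B at the gripper (268,248) in pocket 1; the lids haven't moved.

Emit:
play_rows(
  commands=[
    {"rot": [0, 0, 0], "travel": [0, 0, 0.5], "jaw": -1},
    {"rot": [0, 0, 0], "travel": [0, 0, 0.5], "jaw": -1},
    {"rot": [0, 0, 0], "travel": [0, 0, 0.5], "jaw": -1},
    {"rot": [0, 0, 0], "travel": [0, 0, 0.5], "jaw": -1},
    {"rot": [0, 0, 0], "travel": [0, 0, -25], "jaw": -1},
    {"rot": [0, 0, 0], "travel": [0, 0, -60], "jaw": -1},
    {"rot": [0, 0, 0], "travel": [0, 0, -100], "jaw": -1},
    {"rot": [0, 0, 0], "travel": [-30, -30, -130], "jaw": -1},
    {"rot": [0, 0, 0], "travel": [-60, -60, -160], "jaw": -1},
    {"rot": [0, 0, 0], "travel": [-100, -88, -190], "jaw": -1},
    {"rot": [0, 0, 0], "travel": [-130, -88, -190], "jaw": -1},
    {"rot": [0, 0, 0], "travel": [-130, -88, -190], "jaw": -1},
    {"rot": [0, 0, 0], "travel": [-130, -88, -190], "jaw": -1},
  ],
)

```text
time: 10.95
eef_pos: [0.519, -0.0899, 0.4304]
ee_rot: [2.248, 2.194, 0.001]
wrist_force: [-0.4, 0.6, -0.4]
grip_width: 0.0853
gripper_force: 0.0
```

```bash
python3 - <<'E'
from h import *
print(T()[:3,3]); d=snap("wrist","w5.png"); w=cloud(d)
for n,q in dict(A=(.608,-.051,.112,.122),B=(.61,.039,.112,.122),lid0=(.42,-.172,.006,.016),knob0=(.42,-.172,.028,.038),lid1=(.4415,-.055,.006,.016),knob1=(.4415,-.055,.028,.038),ring=(.605,-.178,.08,.088),barrel=(.605,-.178,.104,.11)).items(): print(n,blob(w,*q))
E
```

```text
[ 0.51901541 -0.08993214  0.43044448]
A (array([608.4, -51.1]), 32.0, 886)
B (array([610.4,  38.8]), 32.2, 1231)
lid0 (array([ 420.8, -172.5]), 32.1, 1272)
knob0 (array([ 420.8, -172.2]), 10.9, 210)
lid1 (array([441.4, -54.9]), 31.8, 1690)
knob1 (array([441.4, -54.9]), 10.7, 262)
ring (array([ 604.3, -177.9]), 32.1, 926)
barrel (array([ 601.3, -176.4]), 22.3, 687)
```

View pics/w5.png

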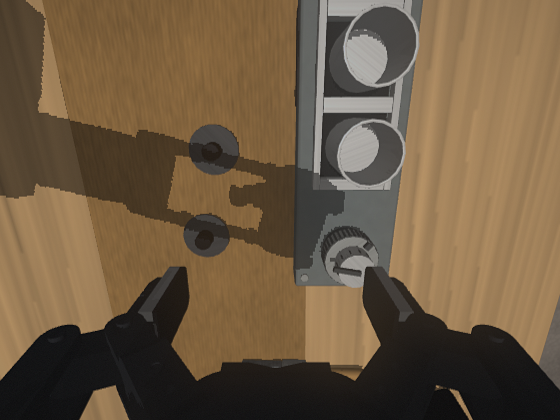

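Both pots stand centred in pockets 0 and 1 (rims at (372,153) and (380,45)); lids lie at (213,150) and (207,235); adjuster at (350,258).

```bash
python3 - <<'E'
from h import *
go(.4414,-.0549,.186)
E
```

```text
travel [32.3, -78.5, 244.0] rot [-0.01, -0.05, -0.0] max 244.0
```

Emit:
play_rows(
  commands=[
    {"rot": [0, 0, 0], "travel": [16, -40, 35], "jaw": -1},
    {"rot": [0, 0, 0], "travel": [32.3, -78.5, 70], "jaw": -1},
    {"rot": [0, 0, 0], "travel": [32.3, -78.5, 110], "jaw": -1},
    {"rot": [0, 0, 0], "travel": [32.3, -78.5, 150], "jaw": -1},
    {"rot": [0, 0, 0], "travel": [32.3, -78.5, 190], "jaw": -1},
    {"rot": [0, 0, 0], "travel": [32.3, -78.5, 220], "jaw": -1},
    {"rot": [0, 0, 0], "travel": [32.3, -78.5, 238], "jaw": -1},
    {"rot": [0, 0, 0], "travel": [32.3, -78.5, 244], "jaw": -1},
    {"rot": [0, 0, 0], "travel": [32.3, -78.5, 244], "jaw": -1},
    {"rot": [0, 0, 0], "travel": [32.3, -78.5, 244], "jaw": 1},
    {"rot": [0, 0, 0], "travel": [32.3, -78.5, 244], "jaw": 1},
    {"rot": [0, 0, 0], "travel": [32.3, -78.5, 244], "jaw": 1},
    {"rot": [0, 0, 0], "travel": [32.3, -78.5, 244], "jaw": 1},
    {"rot": [0, 0, 0], "travel": [32.3, -78.5, 244], "jaw": 1},
    {"rot": [0, 0, 0], "travel": [32.3, -78.5, 244], "jaw": 1},
    {"rot": [0, 0, 0], "travel": [32.3, -78.5, 244], "jaw": 1},
  ],
)

```text
time: 12.6
eef_pos: [0.4417, -0.0555, 0.187]
ee_rot: [2.245, 2.195, 0.001]
wrist_force: [-0.4, 0.1, 5.7]
grip_width: 0.0199
gripper_force: 58.4
```

```bash
python3 - <<'E'
from h import *
d=snap("wrist","w6.png"); w=cloud(d); print(T()[:3,3],"lid",blob(w,.4414,-.0549,.006,.016)); go(.6084,-.0511,.31)
E
```

```text
[ 0.44174389 -0.05547769  0.18704994] lid (array([441.7, -54.9]), 32.2, 5389)
travel [8.1, 166.7, -122.7] rot [0.08, 0.02, 0.03] max 167.0
```

Emit:
play_rows(
  commands=[
    {"rot": [0, 0, 0], "travel": [0, 0, -30], "jaw": 1},
    {"rot": [0, 0, 0], "travel": [0, 0, -65], "jaw": 1},
    {"rot": [0, 0, 0], "travel": [0, 0, -105], "jaw": 1},
    {"rot": [0, 0, 0], "travel": [1, 15, -145], "jaw": 1},
    {"rot": [0, 0, 0], "travel": [3, 55, -160], "jaw": 1},
    {"rot": [0, 0, 0], "travel": [5, 95, -160], "jaw": 1},
    {"rot": [0, 0, 0], "travel": [7, 135, -160], "jaw": 1},
    {"rot": [0, 0, 0], "travel": [8, 160, -150], "jaw": 1},
    {"rot": [0, 0, 0], "travel": [8, 167, -140], "jaw": 1},
    {"rot": [0, 0, 0], "travel": [8, 167, -130], "jaw": 1},
    {"rot": [0, 0, 0], "travel": [8, 167, -130], "jaw": 1},
    {"rot": [0, 0, 0], "travel": [8, 167, -130], "jaw": 1},
  ],
)

```text
time: 13.85
eef_pos: [0.6072, -0.051, 0.3159]
ee_rot: [-2.245, -2.195, 0.002]
wrist_force: [0.1, 0.8, -1.5]
grip_width: 0.02
gripper_force: 58.9
```

```bash
python3 - <<'E'
from h import *
d=snap("wrist","w7.png"); w=cloud(d); print(T()[:3,3])
h=w[...,2]; m=(np.hypot(w[...,0]-.608,w[...,1]+.051)<.045)
print(np.histogram(h[m],np.arange(.1,.18,.004)))
print("lid",blob(w,.6084,-.0511,.135,.146,.045)); go(.6084,-.0511,.2975)
E
```

```text
[ 0.60754755 -0.05108027  0.31652747]
(array([ 113,  128,  136,  141,  570,    0,    0,    0,    0, 1539, 3812,
        177,  279,  371,  404, 1731,  316,  347,  321]), array([0.1  , 0.104, 0.108, 0.112, 0.116, 0.12 , 0.124, 0.128, 0.132,
       0.136, 0.14 , 0.144, 0.148, 0.152, 0.156, 0.16 , 0.164, 0.168,
       0.172, 0.176]))
lid (array([606.7, -50.5]), 32.3, 5418)
travel [0.0, 0.9, 19.0] rot [-0.03, 0.0, 0.03] max 19.0
```

View pics/w7.png

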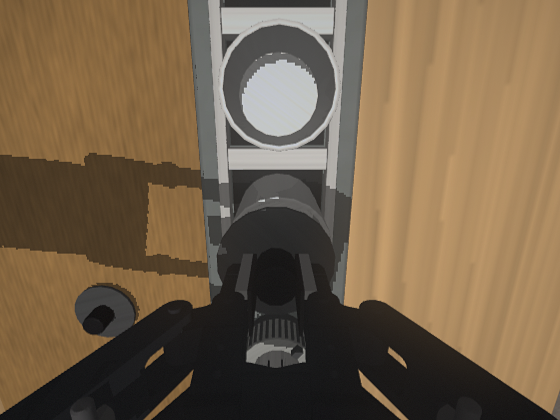

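The gripped lid (275,240) is held level just above pot A, about 1 mm short in x; correct and lower.

Emit:
play_rows(
  commands=[
    {"rot": [0, 0, 0], "travel": [-0.5, 1.2, 5], "jaw": 1},
    {"rot": [0, 0, 0], "travel": [-0.5, 1.2, 9], "jaw": 1},
    {"rot": [0, 0, 0], "travel": [-0.5, 1.2, 13], "jaw": 1},
    {"rot": [0, 0, 0], "travel": [-0.5, 1.2, 16], "jaw": 1},
    {"rot": [0, 0, 0], "travel": [-0.5, 1.2, 18], "jaw": 1},
    {"rot": [0, 0, 0], "travel": [-0.5, 1.2, 19.5], "jaw": 1},
    {"rot": [0, 0, 0], "travel": [-0.5, 1.2, 19.5], "jaw": 1},
  ],
)

```text
time: 14.6
eef_pos: [0.6098, -0.0515, 0.2971]
ee_rot: [2.246, 2.197, -0.0]
wrist_force: [-0.5, 0.1, 2.1]
grip_width: 0.0198
gripper_force: 59.2
```

Emit:
play_rows(
  commands=[
    {"rot": [0, 0, 0], "travel": [0, 0, 0], "jaw": -1},
    {"rot": [0, 0, 0], "travel": [0, 0, 0], "jaw": -1},
    {"rot": [0, 0, 0], "travel": [0, 0, 0], "jaw": -1},
    {"rot": [0, 0, 0], "travel": [0, 0, 0], "jaw": -1},
    {"rot": [0, 0, 0], "travel": [0, 0, -15], "jaw": -1},
    {"rot": [0, 0, 0], "travel": [0, 0, -45], "jaw": -1},
    {"rot": [0, 0, 0], "travel": [0, 0, -80], "jaw": -1},
    {"rot": [0, 0, 0], "travel": [-30, -40, -105], "jaw": -1},
    {"rot": [0, 0, 0], "travel": [-60, -80, -105], "jaw": -1},
    {"rot": [0, 0, 0], "travel": [-90, -120, -105], "jaw": -1},
    {"rot": [0, 0, 0], "travel": [-110, -150, -105], "jaw": -1},
    {"rot": [0, 0, 0], "travel": [-125, -150, -105], "jaw": -1},
    {"rot": [0, 0, 0], "travel": [-125, -150, -105], "jaw": -1},
    {"rot": [0, 0, 0], "travel": [-125, -150, -105], "jaw": -1},
  ],
)

```text
time: 16.0
eef_pos: [0.4579, -0.1733, 0.4018]
ee_rot: [2.246, 2.195, 0.002]
wrist_force: [0.5, 1.1, 0.1]
grip_width: 0.0856
gripper_force: 0.0
```

```bash
python3 - <<'E'
from h import *
print(T()[:3,3]); d=snap("wrist","w8.png"); w=cloud(d)
for n,q in dict(B=(.61,.039,.112,.122),lidA=(.608,-.051,.118,.125),knobA=(.608,-.051,.139,.147),lid0=(.42,-.172,.006,.016),knob0=(.42,-.172,.028,.038)).items(): print(n,blob(w,*q))
m=(np.hypot(w[...,0]-.608,w[...,1]+.051)<.035)&(w[...,2]>.117)&(w[...,2]<.126); P=w[m]; A=np.c_[P[:,:2]-P[:,:2].mean(0),np.ones(len(P))]; print(np.linalg.lstsq(A,P[:,2],rcond=None)[0],len(P))
go(.4208,-.1723,.186)
E
```

```text
[ 0.45791453 -0.17329662  0.40180963]
B None
lidA (array([608.9, -51.4]), 32.7, 5138)
knobA (array([609.2, -51.5]), 11.5, 1003)
lid0 (array([ 420.5, -172.5]), 31.8, 1801)
knob0 (array([ 420.6, -172.4]), 10.9, 283)
[0.01455933 0.00217211 0.12156561] 5295
travel [-0.3, -37.5, 215.6] rot [0.04, -0.04, 0.06] max 216.0
```

Emit:
play_rows(
  commands=[
    {"rot": [0, 0, 0], "travel": [0, -20, 35], "jaw": -1},
    {"rot": [0, 0, 0], "travel": [0, -37.3, 70], "jaw": -1},
    {"rot": [0, 0, 0], "travel": [0, -37.3, 110], "jaw": -1},
    {"rot": [0, 0, 0], "travel": [0, -37.3, 150], "jaw": -1},
    {"rot": [0, 0, 0], "travel": [0, -37.3, 180], "jaw": -1},
    {"rot": [0, 0, 0], "travel": [0, -37.3, 203], "jaw": -1},
    {"rot": [0, 0, 0], "travel": [0, -37.3, 213], "jaw": -1},
    {"rot": [0, 0, 0], "travel": [0, -37.3, 215.5], "jaw": -1},
    {"rot": [0, 0, 0], "travel": [0, -37.3, 215.5], "jaw": -1},
    {"rot": [0, 0, 0], "travel": [0, -37.3, 215.5], "jaw": 1},
    {"rot": [0, 0, 0], "travel": [0, -37.3, 215.5], "jaw": 1},
    {"rot": [0, 0, 0], "travel": [0, -37.3, 215.5], "jaw": 1},
    {"rot": [0, 0, 0], "travel": [0, -37.3, 215.5], "jaw": 1},
    {"rot": [0, 0, 0], "travel": [0, -37.3, 215.5], "jaw": 1},
    {"rot": [0, 0, 0], "travel": [0, -37.3, 215.5], "jaw": 1},
    {"rot": [0, 0, 0], "travel": [0, -37.3, 215.5], "jaw": 1},
  ],
)

```text
time: 17.65
eef_pos: [0.4199, -0.1725, 0.1869]
ee_rot: [2.245, 2.196, 0.0]
wrist_force: [-0.4, 0.6, 5.5]
grip_width: 0.0194
gripper_force: 58.4
```

```bash
python3 - <<'E'
from h import *
print(T()[:3,3]); go(.6104,.0388,.316)
E
```

```text
[ 0.41992345 -0.17251878  0.18689957]
travel [215.4, 185.8, -129.1] rot [0.05, 0.03, 0.04] max 215.0
```

Emit:
play_rows(
  commands=[
    {"rot": [0, 0, 0], "travel": [0, 0, -30], "jaw": 1},
    {"rot": [0, 0, 0], "travel": [0, 0, -65], "jaw": 1},
    {"rot": [0, 0, 0], "travel": [0, 0, -105], "jaw": 1},
    {"rot": [0, 0, 0], "travel": [0, 0, -145], "jaw": 1},
    {"rot": [0, 0, 0], "travel": [25, 15, -175], "jaw": 1},
    {"rot": [0, 0, 0], "travel": [60, 40, -180], "jaw": 1},
    {"rot": [0, 0, 0], "travel": [95, 65, -180], "jaw": 1},
    {"rot": [0, 0, 0], "travel": [130, 95, -180], "jaw": 1},
    {"rot": [0, 0, 0], "travel": [165, 125, -180], "jaw": 1},
    {"rot": [0, 0, 0], "travel": [195, 155, -180], "jaw": 1},
    {"rot": [0, 0, 0], "travel": [210, 178, -170], "jaw": 1},
    {"rot": [0, 0, 0], "travel": [215.3, 185.7, -150], "jaw": 1},
    {"rot": [0, 0, 0], "travel": [215.3, 185.7, -130], "jaw": 1},
    {"rot": [0, 0, 0], "travel": [215.3, 185.7, -130], "jaw": 1},
    {"rot": [0, 0, 0], "travel": [215.3, 185.7, -130], "jaw": 1},
    {"rot": [0, 0, 0], "travel": [215.3, 185.7, -130], "jaw": 1},
  ],
)

```text
time: 19.25
eef_pos: [0.6104, 0.0384, 0.3174]
ee_rot: [2.246, 2.195, 0.002]
wrist_force: [0.4, 0.6, -1.2]
grip_width: 0.0197
gripper_force: 58.9
```

```bash
python3 - <<'E'
from h import *
d=snap("wrist","w9.png"); w=cloud(d); print(T()[:3,3])
print("lid",blob(w,.6104,.0388,.135,.146,.045)); go(.6104,.0388,.297)
E
```

```text
[0.61045301 0.03840766 0.31763076]
lid (array([610.2,  38.5]), 32.2, 5305)
travel [0.4, -0.1, 20.6] rot [0.14, 0.01, 0.01] max 21.0
```

Aligned within 0.5 mm; lower, release, and back off to look at the adjuster from above.

Emit:
play_rows(
  commands=[
    {"rot": [0, 0, 0], "travel": [0.3, 0, 5], "jaw": 1},
    {"rot": [0, 0, 0], "travel": [0.3, 0, 9], "jaw": 1},
    {"rot": [0, 0, 0], "travel": [0.3, 0, 13], "jaw": 1},
    {"rot": [0, 0, 0], "travel": [0.3, 0, 16], "jaw": 1},
    {"rot": [0, 0, 0], "travel": [0.3, 0, 18], "jaw": 1},
    {"rot": [0, 0, 0], "travel": [0.3, 0, 20], "jaw": 1},
    {"rot": [0, 0, 0], "travel": [0.3, 0, 20], "jaw": 1},
    {"rot": [0, 0, 0], "travel": [0.3, 0, 20], "jaw": -1},
    {"rot": [0, 0, 0], "travel": [0.3, 0, 20], "jaw": -1},
    {"rot": [0, 0, 0], "travel": [0.3, 0, 20], "jaw": -1},
    {"rot": [0, 0, 0], "travel": [0.3, 0, 20], "jaw": -1},
    {"rot": [0, 0, 0], "travel": [0, 0, 0], "jaw": -1},
    {"rot": [0, 0, 0], "travel": [0, 0, -40], "jaw": -1},
    {"rot": [0, 0, 0], "travel": [-40, 0, -80], "jaw": -1},
    {"rot": [0, 0, 0], "travel": [-80, 0, -80], "jaw": -1},
    {"rot": [0, 0, 0], "travel": [-120, 0, -80], "jaw": -1},
    {"rot": [0, 0, 0], "travel": [-160, 0, -80], "jaw": -1},
    {"rot": [0, 0, 0], "travel": [-190, 0, -80], "jaw": -1},
    {"rot": [0, 0, 0], "travel": [-190, 0, -80], "jaw": -1},
    {"rot": [0, 0, 0], "travel": [-190, 0, -80], "jaw": -1},
  ],
)

```text
time: 21.3
eef_pos: [0.6059, -0.1518, 0.3959]
ee_rot: [-2.247, -2.194, -0.0]
wrist_force: [-0.4, -0.4, -0.3]
grip_width: 0.0859
gripper_force: 0.0
```

```bash
python3 - <<'E'
from h import *
print(T()[:3,3]); d=snap("wrist"); w=cloud(d)
for n,q in dict(lidB=(.61,.039,.118,.125),knobB=(.61,.039,.139,.147),lidA=(.608,-.051,.118,.125),knobA=(.608,-.051,.139,.147),ring=(.604,-.178,.08,.088)).items(): print(n,blob(w,*q))
im=d["image"]; crop=im[180:420,140:460]
cv2.imwrite("pics/w10.png",cv2.resize(cv2.cvtColor(crop,cv2.COLOR_RGB2BGR),(800,600)))
cv2.imwrite("pics/w10f.png",cv2.cvtColor(im,cv2.COLOR_RGB2BGR))
np.savez("w10.npz",w=w,im=im)
E
```

```text
[ 0.60592205 -0.15182374  0.39585137]
lidB None
knobB None
lidA (array([609.3, -51.3]), 32.2, 5258)
knobA (array([609.5, -51.4]), 10.9, 849)
ring (array([ 604.8, -177.8]), 31.9, 1256)
```

View pics/w10.png

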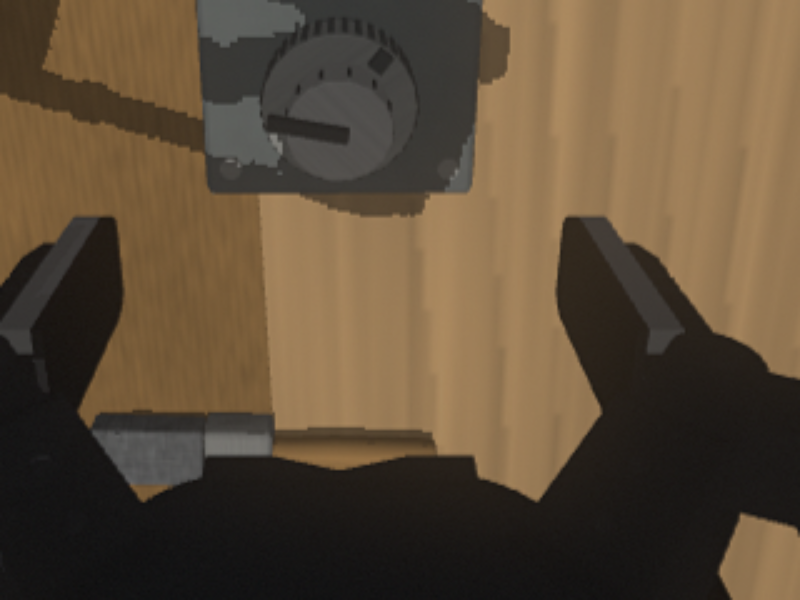

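Lug is at full-image pixel (292.4,204.4); pointer bar runs from tip (246.8,228.8) to (279.6,233.2).

```bash
python3 - <<'E'
from h import *
d=snap("wrist"); 
for zl in(.084,.087): 
  l=ray(d,292.4,204.4,zl)
  t=ray(d,246.8,228.8,.113); e=ray(d,279.6,233.2,.113)
  w=cloud(d); bc=blob(w,.6045,-.178,.104,.1105,.03); c=np.array([.6048,-.178])
  hl=np.arctan2(*(l[:2]-c)[::-1]); ht=np.arctan2(*(t[:2]-c)[::-1]); hb=np.arctan2(*(t[:2]-e[:2])[::-1])
  print(l,t,e,bc,"r",np.hypot(*(l[:2]-c)),np.hypot(*(t[:2]-c)),"hl",hl,"ht",ht,hb,"turn",(hl-ht)%(2*np.pi),(hl-hb)%(2*np.pi))
s=r.read_state();print(s["q"].round(3))
im=d["image"].astype(int); h=w[...,2]
m=(np.hypot(w[...,0]-.605,w[...,1]+.178)<.034)&(h>.1115)&(h<.119); P=w[m][:,:2]
print(m.sum(),P.mean(0)); x=P-P.mean(0); v=np.linalg.svd(x,full_matrices=False)[2][0]; print("bar dir",v,np.arctan2(v[1],v[0]), (x@v).min(),(x@v).max())
E
```

```text
[ 0.62187089 -0.15798464  0.084     ] [ 0.57945716 -0.17104581  0.113     ] [ 0.60869389 -0.1759789   0.113     ] (array([ 601.6, -176.8]), 23.1, 1253) r 0.026306462980521177 0.026279658621667323 hl 0.8646272691937046 ht 2.8737800413465378 2.974437808287866 turn 4.274032535026754 4.173374768085425
[ 0.62171519 -0.1570797   0.087     ] [ 0.57945716 -0.17104581  0.113     ] [ 0.60869389 -0.1759789   0.113     ] (array([ 601.6, -176.8]), 23.1, 1253) r 0.02690320876277248 0.026279658621667323 hl 0.8908615610324291 ht 2.8737800413465378 2.974437808287866 turn 4.300266826865478 4.19960905992415
[-3.550e-01  3.550e-01  1.409e+00  1.000e-03  1.378e+00 -3.330e-01]
198 [ 0.59337021 -0.17525103]
bar dir [ 0.97900135 -0.20385375] -0.20529273170052803 -0.014850667544910127 0.014888394348014321
```

```bash
python3 - <<'E'
from h import *
go(.6047,-.178,.33,np.pi/2-.023+2.0); go(.6047,-.178,.226,np.pi/2-.023+2.0)
E
```

```text
travel [-27.6, -0.7, 66.0] rot [0.03, -0.04, -114.52] max 66.0
travel [-27.7, -0.7, 170.0] rot [0.03, -0.04, -114.52] max 170.0
```

Emit:
play_rows(
  commands=[
    {"rot": [0, 0, -8.5], "travel": [-7, 0, 0], "jaw": -1},
    {"rot": [0, 0, -17], "travel": [-14, 0, 10], "jaw": -1},
    {"rot": [0, 0, -25.5], "travel": [-21, 0, 20], "jaw": -1},
    {"rot": [0, 0, -34], "travel": [-27.6, -0.7, 30], "jaw": -1},
    {"rot": [0, 0, -42.5], "travel": [-27.6, -0.7, 40], "jaw": -1},
    {"rot": [0, 0, -51], "travel": [-27.6, -0.7, 50], "jaw": -1},
    {"rot": [0, 0, -59.5], "travel": [-27.6, -0.7, 60], "jaw": -1},
    {"rot": [0, 0, -68], "travel": [-27.6, -0.7, 66], "jaw": -1},
    {"rot": [0, 0, -76.5], "travel": [-27.6, -0.7, 66], "jaw": -1},
    {"rot": [0, 0, -85], "travel": [-27.6, -0.7, 66], "jaw": -1},
    {"rot": [0, 0, -93.5], "travel": [-27.6, -0.7, 66], "jaw": -1},
    {"rot": [0, 0, -102], "travel": [-27.6, -0.7, 66], "jaw": -1},
    {"rot": [0, 0, -110], "travel": [-27.6, -0.7, 66], "jaw": -1},
    {"rot": [0, 0, -114.5], "travel": [-27.6, -0.7, 66], "jaw": -1},
    {"rot": [0, 0, -114.5], "travel": [-27.6, -0.7, 66], "jaw": -1},
    {"rot": [0, 0, -114.5], "travel": [-27.6, -0.7, 66], "jaw": -1},
    {"rot": [0, 0, -114.5], "travel": [-27.6, -0.7, 66], "jaw": -1},
  ],
)

```text
time: 23.1
eef_pos: [0.6048, -0.1782, 0.3303]
ee_rot: [-0.632, 3.077, -0.0]
wrist_force: [-0.2, 0.6, -0.0]
grip_width: 0.0853
gripper_force: 0.0
```

```bash
python3 - <<'E'
from h import *
s=r.read_state();print(s["q"].round(3),s["eef_pos"].round(4),s["moment"].round(3)); go(.6047,-.178,.226,np.pi/2-.023+2.0)
d=snap("wrist"); w=cloud(d); print(blob(w,.6047,-.178,.08,.088), blob(w,.6047,-.178,.075,.088))
E
```

```text
[-0.397  0.405  1.497  0.     1.239 -2.373] [ 0.6048 -0.1782  0.3303] [ 0.045 -0.006  0.003]
travel [0.0, 0.2, 104.3] rot [-0.0, 0.0, -0.07] max 104.0
(array([ 604.7, -177.6]), 32.0, 2194) (array([ 604.7, -177.6]), 32.0, 2307)
```

Emit:
play_rows(
  commands=[
    {"rot": [0, 0, 0], "travel": [0, 0, 30], "jaw": -1},
    {"rot": [0, 0, 0], "travel": [0, 0, 60], "jaw": -1},
    {"rot": [0, 0, 0], "travel": [0, 0, 80], "jaw": -1},
    {"rot": [0, 0, 0], "travel": [0, 0, 95], "jaw": -1},
    {"rot": [0, 0, 0], "travel": [0, 0, 103], "jaw": -1},
    {"rot": [0, 0, 0], "travel": [0, 0, 104], "jaw": -1},
    {"rot": [0, 0, 0], "travel": [0, 0, 104], "jaw": 1},
    {"rot": [0, 0, 0], "travel": [0, 0, 104], "jaw": 1},
    {"rot": [0, 0, 0], "travel": [0, 0, 104], "jaw": 1},
    {"rot": [0, 0, 0], "travel": [0, 0, 104], "jaw": 1},
    {"rot": [0, 0, 0], "travel": [0, 0, 104], "jaw": 1},
  ],
)

```text
time: 24.25
eef_pos: [0.6045, -0.1777, 0.2278]
ee_rot: [-0.631, 3.077, 0.003]
wrist_force: [-2.5, 5.6, 6.1]
grip_width: 0.0609
gripper_force: 65.4
```

```bash
python3 - <<'E'
from h import *
s=r.read_state();print(s["q"].round(3),s["eef_pos"].round(4),s["moment"].round(3),s["wrist_force"].round(1))
E
```

```text
[-0.397  0.495  1.627  0.003  1.02  -2.374] [ 0.6045 -0.1777  0.2278] [ 0.841  0.385 -0.011] [-2.5  5.6  6.1]
```

Gripped the ring. Turn in steps (first 60° to check).

Emit:
play_rows(
  commands=[
    {"rot": [0, 0, 6], "travel": [0, 0, 0], "jaw": 1},
    {"rot": [0, 0, 12], "travel": [0, 0, 0], "jaw": 1},
    {"rot": [0, 0, 18], "travel": [0, 0, 0], "jaw": 1},
    {"rot": [0, 0, 24], "travel": [0, 0, 0], "jaw": 1},
    {"rot": [0, 0, 30], "travel": [0, 0, 0], "jaw": 1},
    {"rot": [0, 0, 36], "travel": [0, 0, 0], "jaw": 1},
    {"rot": [0, 0, 42], "travel": [0, 0, 0], "jaw": 1},
    {"rot": [0, 0, 48], "travel": [0, 0, 0], "jaw": 1},
    {"rot": [0, 0, 54], "travel": [0, 0, 0], "jaw": 1},
    {"rot": [0, 0, 60], "travel": [0, 0, 0], "jaw": 1},
    {"rot": [0, 0, 60], "travel": [0, 0, 0], "jaw": 1},
  ],
)

```text
time: 25.35
eef_pos: [0.6045, -0.1773, 0.2279]
ee_rot: [-0.995, -2.98, -0.004]
wrist_force: [-2.3, 5.7, 6.3]
grip_width: 0.0603
gripper_force: 65.6
```

```bash
python3 - <<'E'
from h import *
s=r.read_state();print(s["q"].round(3),s["eef_pos"].round(4),s["moment"].round(3),s["wrist_force"].round(1))
d=snap("wrist","w11.png")
E
```

```text
[-0.397  0.495  1.627  0.003  1.02  -1.325] [ 0.6045 -0.1773  0.2279] [ 0.897  0.262 -0.087] [-2.3  5.7  6.3]
```

View pics/w11.png

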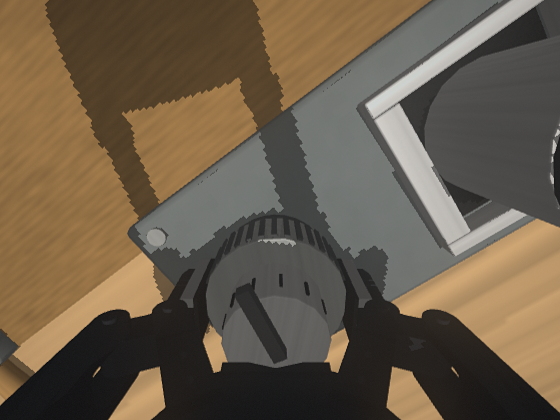

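The ring turns with the grip (moment −0.09 N m) and the pointer, tip at (245,290), stayed put. Continue.

Emit:
play_rows(
  commands=[
    {"rot": [0, 0, 6], "travel": [0, 0, 0], "jaw": 1},
    {"rot": [0, 0, 12], "travel": [0, 0, 0], "jaw": 1},
    {"rot": [0, 0, 18], "travel": [0, 0, 0], "jaw": 1},
    {"rot": [0, 0, 24], "travel": [0, 0, 0], "jaw": 1},
    {"rot": [0, 0, 30], "travel": [0, 0, 0], "jaw": 1},
    {"rot": [0, 0, 36], "travel": [0, 0, 0], "jaw": 1},
    {"rot": [0, 0, 42], "travel": [0, 0, 0], "jaw": 1},
    {"rot": [0, 0, 48], "travel": [0, 0, 0], "jaw": 1},
    {"rot": [0, 0, 54], "travel": [0, 0, 0], "jaw": 1},
    {"rot": [0, 0, 60], "travel": [0, 0, 0], "jaw": 1},
    {"rot": [0, 0, 66], "travel": [0, 0, 0], "jaw": 1},
    {"rot": [0, 0, 72], "travel": [0, 0, 0], "jaw": 1},
    {"rot": [0, 0, 78], "travel": [0, 0, 0], "jaw": 1},
    {"rot": [0, 0, 84], "travel": [0, 0, 0], "jaw": 1},
    {"rot": [0, 0, 90], "travel": [0, 0, 0], "jaw": 1},
    {"rot": [0, 0, 96], "travel": [0, 0, 0], "jaw": 1},
    {"rot": [0, 0, 102], "travel": [0, 0, 0], "jaw": 1},
    {"rot": [0, 0, 108], "travel": [0, 0, 0], "jaw": 1},
    {"rot": [0, 0, 114], "travel": [0, 0, 0], "jaw": 1},
    {"rot": [0, 0, 120], "travel": [0, 0, 0], "jaw": 1},
  ],
)

```text
time: 27.4
eef_pos: [0.6051, -0.1774, 0.2279]
ee_rot: [-3.077, -0.625, -0.004]
wrist_force: [-0.6, 6.9, 4.4]
grip_width: 0.0604
gripper_force: 65.4
```

Emit:
play_rows(
  commands=[
    {"rot": [0, 0, 5], "travel": [0, 0, 0], "jaw": 1},
    {"rot": [0, 0, 10], "travel": [0, 0, 0], "jaw": 1},
    {"rot": [0, 0, 15], "travel": [0, 0, 0], "jaw": 1},
    {"rot": [0, 0, 20], "travel": [0, 0, 0], "jaw": 1},
    {"rot": [0, 0, 25], "travel": [0, 0, 0], "jaw": 1},
    {"rot": [0, 0, 30], "travel": [0, 0, 0], "jaw": 1},
    {"rot": [0, 0, 35], "travel": [0, 0, 0], "jaw": 1},
    {"rot": [0, 0, 40], "travel": [0, 0, 0], "jaw": 1},
    {"rot": [0, 0, 45], "travel": [0, 0, 0], "jaw": 1},
    {"rot": [0, 0, 50], "travel": [0, 0, 0], "jaw": 1},
    {"rot": [0, 0, 50], "travel": [0, 0, 0], "jaw": 1},
  ],
)

```text
time: 28.5
eef_pos: [0.6051, -0.1777, 0.2279]
ee_rot: [-3.054, 0.73, -0.003]
wrist_force: [0.0, 7.3, 5.4]
grip_width: 0.0603
gripper_force: 65.4
```

```bash
python3 - <<'E'
from h import *
s=r.read_state();print(s["q"].round(3),s["eef_pos"].round(4),s["moment"].round(3),s["wrist_force"].round(1))
d=snap("wrist","w12.png"); im=d["image"][210:390,180:380]
cv2.imwrite("pics/w12c.png",cv2.resize(cv2.cvtColor(im,cv2.COLOR_RGB2BGR),(660,594),interpolation=cv2.INTER_CUBIC))
E
```

```text
[-0.397  0.495  1.626  0.002  1.019  1.642] [ 0.6051 -0.1777  0.2279] [ 0.499  0.212 -0.099] [0.  7.3 5.4]
```

View pics/w12c.png

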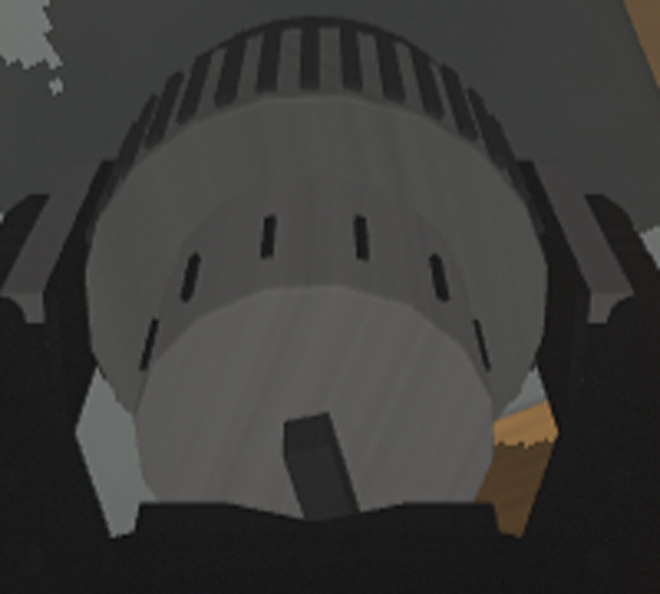

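The pointer is unmoved and the lug is still hidden behind the gripper; creep towards the stop watching the moment.

Emit:
play_rows(
  commands=[
    {"rot": [0, 0, 2], "travel": [0, 0, 0], "jaw": 1},
    {"rot": [0, 0, 4], "travel": [0, 0, 0], "jaw": 1},
    {"rot": [0, 0, 6], "travel": [0, 0, 0], "jaw": 1},
    {"rot": [0, 0, 6], "travel": [0, 0, 0], "jaw": 1},
  ],
)

```text
time: 28.95
eef_pos: [0.605, -0.1777, 0.2279]
ee_rot: [-3.012, 0.887, -0.002]
wrist_force: [-1.0, 5.5, 4.9]
grip_width: 0.0607
gripper_force: 65.4
```

```bash
cat >q.py <<'E'
from h import *
s=r.read_state();print(s["q"].round(3)[-1],s["moment"].round(3),s["joint_torque"][-1])
E
python3 q.py
```

```text
1.746 [ 0.459  0.263 -0.066] 0.007141327805584297
```

Emit:
play_rows(
  commands=[
    {"rot": [0, 0, 1], "travel": [0, 0, 0], "jaw": 1},
    {"rot": [0, 0, 2], "travel": [0, 0, 0], "jaw": 1},
    {"rot": [0, 0, 2], "travel": [0, 0, 0], "jaw": 1},
  ],
)

```text
time: 29.25
eef_pos: [0.605, -0.1777, 0.2279]
ee_rot: [-2.996, 0.939, -0.002]
wrist_force: [0.7, 4.8, 3.9]
grip_width: 0.0603
gripper_force: 65.4
```

```bash
python3 q.py
```

```text
1.781 [ 0.457  0.278 -0.116] -0.058495301054790616
```

Emit:
play_rows(
  commands=[
    {"rot": [0, 0, 1], "travel": [0, 0, 0], "jaw": 1},
    {"rot": [0, 0, 2], "travel": [0, 0, 0], "jaw": 1},
    {"rot": [0, 0, 2], "travel": [0, 0, 0], "jaw": 1},
  ],
)

```text
time: 29.55
eef_pos: [0.605, -0.1777, 0.2279]
ee_rot: [-2.979, 0.991, -0.002]
wrist_force: [0.3, 4.7, 3.5]
grip_width: 0.06
gripper_force: 65.4
```

```bash
python3 q.py
```

```text
1.815 [ 0.485  0.307 -0.139] -0.058471548836678267
```

Emit:
play_rows(
  commands=[
    {"rot": [0, 0, 1], "travel": [0, 0, 0], "jaw": 1},
    {"rot": [0, 0, 1.5], "travel": [0, 0, 0], "jaw": 1},
    {"rot": [0, 0, 1.5], "travel": [0, 0, 0], "jaw": 1},
  ],
)

```text
time: 29.85
eef_pos: [0.605, -0.1778, 0.2279]
ee_rot: [-2.966, 1.03, -0.002]
wrist_force: [-0.3, 5.3, 3.6]
grip_width: 0.0603
gripper_force: 65.4
```

```bash
python3 q.py
```

```text
1.841 [ 0.443  0.309 -0.091] -0.08997390512377024
```

Emit:
play_rows(
  commands=[
    {"rot": [0, 0, 0.7], "travel": [0, 0, 0], "jaw": 1},
    {"rot": [0, 0, 1.3], "travel": [0, 0, 0], "jaw": 1},
    {"rot": [0, 0, 1.3], "travel": [0, 0, 0], "jaw": 1},
  ],
)

```text
time: 30.15
eef_pos: [0.605, -0.1778, 0.2279]
ee_rot: [-2.954, 1.064, -0.002]
wrist_force: [0.0, 5.2, 4.7]
grip_width: 0.0602
gripper_force: 65.4
```

```bash
python3 q.py
```

```text
1.864 [ 0.4    0.261 -0.063] -0.08555983426049352
```

Emit:
play_rows(
  commands=[
    {"rot": [0, 0, 0.7], "travel": [0, 0, 0], "jaw": 1},
    {"rot": [0, 0, 1.3], "travel": [0, 0, 0], "jaw": 1},
    {"rot": [0, 0, 1.3], "travel": [0, 0, 0], "jaw": 1},
  ],
)

```text
time: 30.45
eef_pos: [0.605, -0.1777, 0.2279]
ee_rot: [-2.943, 1.096, -0.002]
wrist_force: [0.5, 4.5, 3.5]
grip_width: 0.0606
gripper_force: 65.4
```

```bash
python3 q.py
```

```text
1.886 [0.489 0.301 0.198] 0.2112533524632454
```

Moment jumped to +0.2 N m after 4.26 rad in total, matching the expected ≈4.25: the stop. Release straight up, turn back and check.

Emit:
play_rows(
  commands=[
    {"rot": [0, 0, 0], "travel": [0, 0, 0], "jaw": -1},
    {"rot": [0, 0, 0], "travel": [0, 0, 0], "jaw": -1},
    {"rot": [0, 0, 0], "travel": [0, 0, 0], "jaw": -1},
    {"rot": [0, 0, 0], "travel": [0, 0, 0], "jaw": -1},
    {"rot": [0, 0, 0], "travel": [0, 0, -20], "jaw": -1},
    {"rot": [0, 0, 0], "travel": [0, 0, -60], "jaw": -1},
    {"rot": [0, 0, 0], "travel": [0, 0, -100], "jaw": -1},
    {"rot": [0, 0, -8.5], "travel": [0, 0, -140], "jaw": -1},
    {"rot": [0, 0, -17], "travel": [0, 0, -170], "jaw": -1},
    {"rot": [0, 0, -25.5], "travel": [0, 0, -170], "jaw": -1},
    {"rot": [0, 0, -34], "travel": [0, 0, -170], "jaw": -1},
    {"rot": [0, 0, -42.5], "travel": [0, 0, -170], "jaw": -1},
    {"rot": [0, 0, -51], "travel": [0, 0, -170], "jaw": -1},
    {"rot": [0, 0, -59.5], "travel": [0, 0, -170], "jaw": -1},
    {"rot": [0, 0, -68], "travel": [0, 0, -170], "jaw": -1},
    {"rot": [0, 0, -76.5], "travel": [0, 0, -170], "jaw": -1},
    {"rot": [0, 0, -85], "travel": [0, 0, -170], "jaw": -1},
    {"rot": [0, 0, -93.5], "travel": [0, 0, -170], "jaw": -1},
    {"rot": [0, 0, -102], "travel": [0, 0, -170], "jaw": -1},
    {"rot": [0, 0, -110.5], "travel": [0, 0, -170], "jaw": -1},
  ],
)

```text
time: 32.45
eef_pos: [0.6046, -0.179, 0.3961]
ee_rot: [2.574, 1.801, -0.0]
wrist_force: [0.8, -1.2, -0.1]
grip_width: 0.0851
gripper_force: 0.0
```

```bash
python3 - <<'E'
from h import *
go(.6,.0,.4)
E
```

```text
travel [166.6, -65.7, -3.9] rot [-0.01, 0.01, -18.73] max 167.0
```

Emit:
play_rows(
  commands=[
    {"rot": [0, 0, -6], "travel": [25, -12, -15], "jaw": -1},
    {"rot": [0, 0, -12], "travel": [50, -24, -30], "jaw": -1},
    {"rot": [0, 0, -18.7], "travel": [74, -34, -40], "jaw": -1},
    {"rot": [0, 0, -18.7], "travel": [74, -34, -40], "jaw": -1},
    {"rot": [0, 0, -18.7], "travel": [74, -34, -40], "jaw": -1},
  ],
)

```text
time: 32.95
eef_pos: [0.5985, -0.0975, 0.4363]
ee_rot: [2.253, 2.188, -0.001]
wrist_force: [0.3, 0.3, 0.6]
grip_width: 0.0853
gripper_force: 0.0
```

```bash
python3 - <<'E'
from h import *
print(T()[:3,3]); d=snap("wrist"); w=cloud(d)
for n,q in dict(potA=(.608,-.051,.112,.1185),lidA=(.608,-.051,.119,.125),knobA=(.608,-.051,.139,.147),lidB=(.61,.039,.119,.125),knobB=(.61,.039,.139,.147)).items(): print(n,blob(w,*q))
for c in((.609,-.051),(.61,.039)):
  m=(np.hypot(w[...,0]-c[0],w[...,1]-c[1])<.035)&(w[...,2]>.117)&(w[...,2]<.128); P=w[m]; A=np.c_[P[:,:2]-P[:,:2].mean(0),np.ones(len(P))]; print("tilt",np.linalg.lstsq(A,P[:,2],rcond=None)[0].round(4),len(P))
h=w[...,2]; m=(np.hypot(w[...,0]-.605,w[...,1]+.178)<.034)&(h>.1115)&(h<.119); P=w[m][:,:2]; x=P-P.mean(0); v=np.linalg.svd(x,full_matrices=False)[2][0]; print("bar",P.mean(0),np.arctan2(v[1],v[0]))
im=d["image"][0:330,200:500]
cv2.imwrite("pics/w13.png",cv2.resize(cv2.cvtColor(im,cv2.COLOR_RGB2BGR),(545,600),interpolation=cv2.INTER_CUBIC))
E
```

```text
[ 0.59854005 -0.09749462  0.4363353 ]
potA (array([596.1, -48.7]), 29.0, 55)
lidA (array([609.7, -51.2]), 31.9, 3206)
knobA (array([609.5, -51.1]), 10.9, 499)
lidB (array([610. ,  38.9]), 31.9, 4150)
knobB (array([610.2,  39.1]), 11.1, 702)
tilt [ 0.0034 -0.0009  0.1215] 3244
tilt [-1.000e-04  2.600e-03  1.216e-01] 4205
bar [ 0.59339146 -0.17496337] -0.22289365439033262
```

View pics/w13.png

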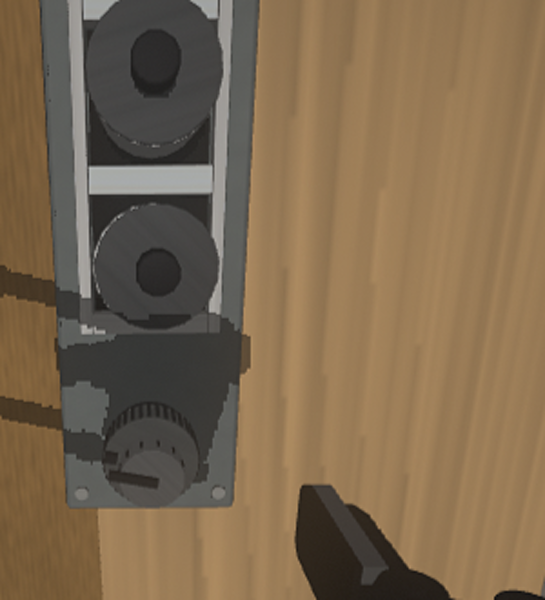

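Lids sit on both pots ((155,62), (158,272)); lug at crop (110,457) next to pointer tip (110,473). Check the angle numerically and find the lever.

```bash
python3 - <<'E'
from h import *
d=snap("wrist")
l=ray(d,200+110*.5505,457*.55,.086); t=ray(d,200+110*.5505,473*.55,.113); c=np.array([.6047,-.1778])
for p in(l,t): print(p, np.hypot(*(p[:2]-c)), np.arctan2(*(p[:2]-c)[::-1]))
d=snap("scene"); w=cloud(d); print("ball",blob(w,.59,.21,.115,.15), np.nanmax(w[...,2][np.hypot(w[...,0]-.59,w[...,1]-.21)<.04]))
for a in(.11,.2,.3,.4): pass
go(.53,.21,.4)
E
```

```text
[ 0.57855398 -0.17297985  0.086     ] 0.026586613775748783 2.9592845552560463
[ 0.57992142 -0.17042253  0.113     ] 0.02585353305448059 2.852214431722406
ball (array([586.3, 208.3]), 12.6, 140) 0.1501803965163634
travel [306.3, -78.1, 35.4] rot [-0.07, 0.02, -0.46] max 306.0
```

Emit:
play_rows(
  commands=[
    {"rot": [0, 0, 0], "travel": [50, -20, 0], "jaw": 1},
    {"rot": [0, 0, 0], "travel": [95, -40, 0], "jaw": 1},
    {"rot": [0, 0, 0], "travel": [140, -60, 0], "jaw": 1},
    {"rot": [0, 0, 0], "travel": [185, -78, 0], "jaw": 1},
    {"rot": [0, 0, 0], "travel": [230, -78, 0], "jaw": 1},
    {"rot": [0, 0, 0], "travel": [270, -78, 10], "jaw": 1},
    {"rot": [0, 0, 0], "travel": [304, -78, 20], "jaw": 1},
    {"rot": [0, 0, 0], "travel": [304, -78, 36], "jaw": 1},
    {"rot": [0, 0, 0], "travel": [304, -78, 36], "jaw": 1},
    {"rot": [0, 0, 0], "travel": [304, -78, 36], "jaw": 1},
  ],
)

```text
time: 34.1
eef_pos: [0.5299, 0.2078, 0.3996]
ee_rot: [-2.255, -2.187, 0.003]
wrist_force: [-0.2, 0.2, -0.4]
grip_width: 0.0004
gripper_force: 0.0
```

```bash
python3 - <<'E'
from h import *
print(T()[:3,3]); d=snap("wrist","w14.png"); w=cloud(d)
m=(np.hypot(w[...,0]-.585,w[...,1]-.209)<.05)&(w[...,2]>.115)&(w[...,2]<.155)&(d["image"].max(-1)<70); print(np.nanmin(w[m],0),np.nanmax(w[m],0),m.sum())
go(.53,.208,.288);go(.62,.208,.288)
d=snap("scene"); w=cloud(d)
for n,q in dict(lidA=(.608,-.051,.119,.125),lidB=(.61,.039,.119,.125)).items(): print(n,blob(w,*q))
E
```

```text
[0.52989447 0.20778571 0.39964853]
[0.57056599 0.19646916 0.13332087] [0.5959313  0.22057127 0.15032757] 808
travel [0.4, -0.1, 112.4] rot [0.01, 0.03, -0.45] max 112.0
travel [3.2, 89.9, 112.4] rot [0.01, 0.03, -0.45] max 112.0
lidA (array([611.2, -51. ]), 32.5, 325)
lidB (array([610.9,  39.5]), 32.6, 352)
```

View pics/w14.png

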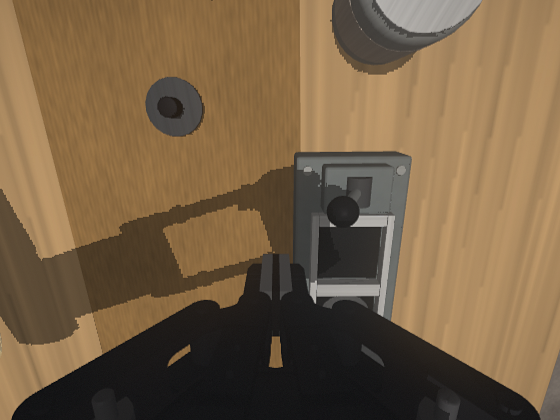

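Ball at (343,211), i.e. x 0.571–0.596, y 0.208; shut fingers (275,270) are on its near side. Lower and push.

Emit:
play_rows(
  commands=[
    {"rot": [0, 0, 0], "travel": [0, 0, 40], "jaw": 1},
    {"rot": [0, 0, 0], "travel": [0, 0, 80], "jaw": 1},
    {"rot": [0, 0, 0], "travel": [0, 0, 105], "jaw": 1},
    {"rot": [0, 0, 0], "travel": [0, 0, 112], "jaw": 1},
    {"rot": [0, 0, 0], "travel": [1, 15, 112], "jaw": 1},
    {"rot": [0, 0, 0], "travel": [1, 27, 112], "jaw": 1},
    {"rot": [0, 0, 0], "travel": [2, 37, 112], "jaw": 1},
    {"rot": [0, 0, 0], "travel": [2, 47, 112], "jaw": 1},
    {"rot": [0, 0, 0], "travel": [2, 57, 112], "jaw": 1},
    {"rot": [0, 0, 0], "travel": [2, 67, 112], "jaw": 1},
    {"rot": [0, 0, 0], "travel": [3, 75, 112], "jaw": 1},
    {"rot": [0, 0, 0], "travel": [3, 82, 112], "jaw": 1},
    {"rot": [0, 0, 0], "travel": [3, 86, 112], "jaw": 1},
    {"rot": [0, 0, 0], "travel": [3, 86, 112], "jaw": 1},
  ],
)

```text
time: 35.6
eef_pos: [0.6162, 0.209, 0.2879]
ee_rot: [2.254, 2.188, 0.0]
wrist_force: [-1.0, 0.5, -0.1]
grip_width: 0.0002
gripper_force: 0.0
```

```bash
python3 - <<'E'
from h import *
print(T()[:3,3]); d=snap("scene"); w=cloud(d); im=d["image"]
m=(abs(w[...,0]-.66)<.04)&(abs(w[...,1]-.208)<.02)&(w[...,2]>.115)&(w[...,2]<.155); print(np.nanmin(w[m],0),np.nanmax(w[m],0),m.sum())
cv2.imwrite("pics/s15.png",cv2.resize(cv2.cvtColor(im[150:330,150:400],cv2.COLOR_RGB2BGR),(800,576)))
E
```

```text
[0.61619691 0.20903296 0.28787249]
[0.62078348 0.19458671 0.11798219] [0.65667953 0.21913835 0.15105134] 162
```

View pics/s15.png

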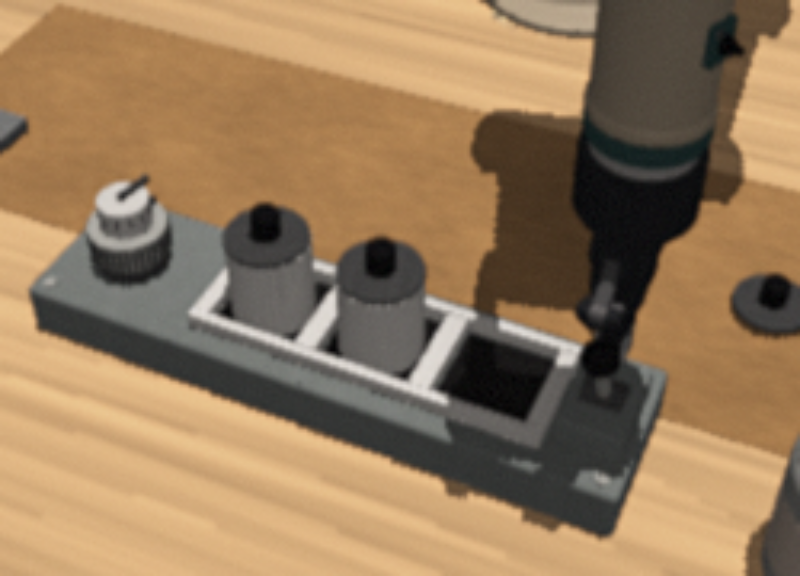

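The ball (600,357) is near the far side, about 0.9 rad; push gently to the end stop.

Emit:
play_rows(
  commands=[
    {"rot": [0, 0, 0], "travel": [0, 3, 0], "jaw": 1},
    {"rot": [0, 0, 0], "travel": [0, 5, 0], "jaw": 1},
    {"rot": [0, 0, 0], "travel": [0, 7, 0], "jaw": 1},
    {"rot": [0, 0, 0], "travel": [0, 7, 0], "jaw": 1},
  ],
)

```text
time: 36.05
eef_pos: [0.6227, 0.2088, 0.2881]
ee_rot: [2.254, 2.189, 0.0]
wrist_force: [-1.6, 0.6, -0.2]
grip_width: 0.0002
gripper_force: 0.2
```

Emit:
play_rows(
  commands=[
    {"rot": [0, 0, 0], "travel": [0, 1.5, 0], "jaw": 1},
    {"rot": [0, 0, 0], "travel": [0, 1.5, 0], "jaw": 1},
    {"rot": [0, 0, 0], "travel": [0, -15, 0], "jaw": 1},
    {"rot": [0, 0, 0], "travel": [0, -40, 0], "jaw": 1},
    {"rot": [0, 0, 0], "travel": [0, -70, -20], "jaw": 1},
    {"rot": [0, 0, 0], "travel": [0, -100, -60], "jaw": 1},
    {"rot": [0, 0, 0], "travel": [-30, -120, -110], "jaw": 1},
    {"rot": [0, 0, 0], "travel": [-80, -120, -150], "jaw": 1},
    {"rot": [0, 0, 0], "travel": [-130, -120, -160], "jaw": 1},
    {"rot": [0, 0, 0], "travel": [-160, -120, -160], "jaw": 1},
    {"rot": [0, 0, 0], "travel": [-160, -120, -160], "jaw": 1},
    {"rot": [0, 0, 0], "travel": [-160, -120, -160], "jaw": 1},
    {"rot": [0, 0, 0], "travel": [-160, -120, -160], "jaw": 1},
    {"rot": [0, 0, 0], "travel": [-160, -120, -160], "jaw": 1},
  ],
)

```text
time: 37.45
eef_pos: [0.498, 0.0536, 0.4477]
ee_rot: [-2.251, -2.19, 0.0]
wrist_force: [-0.2, -0.6, 0.8]
grip_width: 0.0001
gripper_force: 0.0
```

```bash
python3 - <<'E'
from h import *
print(T()[:3,3]); d=snap("scene"); w=cloud(d)
for n,q in dict(ball=(.65,.208,.118,.155),lidA=(.608,-.051,.119,.125),lidB=(.61,.039,.119,.125),knobA=(.608,-.051,.14,.146),knobB=(.61,.039,.14,.146)).items(): print(n,blob(w,*q,.04))
d=snap("wrist"); w=cloud(d); 
for c in((.609,-.051),(.61,.039)):
  print(blob(w,*c,.119,.125),blob(w,*c,.139,.146))
  m=(np.hypot(w[...,0]-c[0],w[...,1]-c[1])<.035)&(w[...,2]>.117)&(w[...,2]<.128); P=w[m]; A=np.c_[P[:,:2]-P[:,:2].mean(0),np.ones(len(P))]; print("tilt",np.linalg.lstsq(A,P[:,2],rcond=None)[0].round(4),len(P))
E
```

```text
[0.49803    0.05359628 0.44769813]
ball (array([651.1, 207. ]), 12.7, 131)
lidA (array([610.9, -50.9]), 33.1, 322)
lidB (array([610.6,  39.5]), 32.9, 351)
knobA (array([611.4, -49.8]), 11.2, 54)
knobB (array([610.7,  39.3]), 11.3, 61)
(array([608.9, -51.5]), 32.4, 1819) (array([609.8, -50.6]), 11.3, 330)
tilt [ 0.0097 -0.0087  0.1216] 1928
(array([609.9,  38.8]), 32.1, 2382) (array([609.6,  39.2]), 10.9, 409)
tilt [ 0.0041 -0.003   0.1217] 2436
```

```bash
python3 -c "
from bench import r; print(r.finish_job())"
```

```text
the job is handed in; nothing more can be done
None
```

I handed the job in at about 37 s of robot time: both pots stand in pockets 0 and 1 with lids level, the lock ring is against its stop with the pointer where it started (camera check), and the lever is right over. The hand-in returned no verdict.

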